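Load a component tray, dock it and wedge it tight

TASK

Stand every transformer on the bench upright in the tray, one to a compartment, then slide the loaded tray into the test dock until it is fully home against the rear block. Pick up the hammer and tap the dock's wedge in with it (not with the fingers) until it stops advancing and clamps the tray tight, then lay the hammer back flat on its rubber mat. Leave the solder spool, the jar and the screwdriver where they are.

Things in the scene. Friction and masses are not known exactly. Their poses are not given: they have to be found in the camera images.
- transformer0: Small bench transformer, 40 (its x) x 30 (its y) x 36 mm high: dark laminated core 18 mm thick in y with a black, copper-banded winding 26 mm long in x that is 30 mm wide in y (take it across the winding, along its y). 110 g, four alike, some of them absent. Origin: centre of the underside; z up.
- transformer1: Small bench transformer, 40 (its x) x 30 (its y) x 36 mm high: dark laminated core 18 mm thick in y with a black, copper-banded winding 26 mm long in x that is 30 mm wide in y (take it across the winding, along its y). 110 g, four alike, some of them absent. Origin: centre of the underside; z up.
- transformer2: Small bench transformer, 40 (its x) x 30 (its y) x 36 mm high: dark laminated core 18 mm thick in y with a black, copper-banded winding 26 mm long in x that is 30 mm wide in y (take it across the winding, along its y). 110 g, four alike, some of them absent. Origin: centre of the underside; z up.
- transformer3: Small bench transformer, 40 (its x) x 30 (its y) x 36 mm high: dark laminated core 18 mm thick in y with a black, copper-banded winding 26 mm long in x that is 30 mm wide in y (take it across the winding, along its y). 110 g, four alike, some of them absent. Origin: centre of the underside; z up.
- tray: Loose aluminium tray, 350 g, on the bench before the dock; its x goes into the dock first. Plate 102 (x) x 134 (y) mm, side edges are 8 mm high flanges. Floor 5 mm above the origin; walls and divider cross 3 mm thick, tops at 15 mm: four compartments 47 (x) x 54 (y) mm centred at x = +-25, y = +-28.5 mm. Transformers go in with their 40 mm along tray x. Origin: centre of underside.
- tray_handle (a point): Top centre of the tray's upright black handle plate: 10 mm thick (tray x), 40 wide (tray y), 55 mm high, 88 mm behind the tray's centre (tray x = -88), with 32 mm free between it and the tray's end wall over a 5 mm thick tongue. Pinch it from above along tray x and slide the tray over the bench.
- dock: Test dock screwed to the bench, open above. Origin on the bench at the slot's mouth, x = insertion direction, y towards the wedge side. Slot between the plain rail (y = -67 mm) and the wedge; drawn back, the wedge leaves it 11 to 13 mm wider than the tray. Home, the tray's centre is at x = 54 mm; wedged tight, at y = 0. Behind the wedge a slanted keeper, 30 mm high, x 13 to 107, y up to 102 mm.
- dock_rail (a point): Mouth end of the dock's plain rail, inner face, on the bench (dock x = 0, y = -67 mm). The rail is 12 mm high; from x = 0 to 125 a lip (z 12 to 17 mm) overhangs the tray's flange by 6 mm; a flared lead-in reaches out to x = -56 mm.
- dock_stop (a point): Middle of the foot of the rear black block's face (dock x = 105 mm, y = 0), which stops the tray. The block is 40 mm high.
- wedge (a joint): Travel (m) of the captive steel wedge along its keeper, 11 degrees off dock x, i.e. along dock (0.982, -0.191); its inner face, parallel to dock x, closes on the tray's side. 0 = drawn back; starts at 0 to 0.012; touches a tray lying on the plain rail at 0.068, a little more when tight. Resists with 5 N plus 60 N per m/s and stays where left. Firm taps of about 15 N seat it.
- wedge_tail (a point): Centre of the wedge's striking face, the flat tail end that looks to dock -x: 26 mm wide (dock y), 40 mm high (z 6 to 46 mm); the point is 26 mm above the bench. At joint 0 it is at dock x = -72, y = +93 mm. Wedge 90 mm long, 27 mm high ahead of the tail block.
- hammer: Small hammer, 320 g, lying level on the mat. Origin: on the underside below the grip point; x runs along the handle to the head. Wooden handle 18 mm wide (y), z 3 to 23 mm, x -83 to 47; pommel 22 wide, 26 high, back to x = -122. Head 26 (x) x 70 (y) x 26 (z) mm centred at x = 60, a flat striking face at each end (y = +-35).
- hammer_head (a point): Centre of the hammer's head, 60 mm ahead of the hammer's origin and 13 mm above its underside.
- mat: Black rubber mat fixed to the bench, 260 (x) x 120 (y) x 3 mm, the hammer's place. Origin: centre of the underside.
- spool: Solder spool, 56 mm wide, 40 mm high, not part of the job. Origin: centre of the underside.
- flux_jar: Small jar, 52 mm wide, 60 mm high, not part of the job. Origin: centre of the underside.
- screwdriver: Screwdriver lying on the bench, not part of the job.
There are look-alikes about, which are no part of the job. Several things have the shape of the tray; the one meant has the colours described above.

How it is judged (in metres and radians):
On the way, in this order (a step that is already met when the one before it is completed fails the run):
1. every transformer stands in a compartment of the tray, the tray still outside the dock (x of transformer0 in the frame of tray between -0.047 and 0.047 m and y of transformer0 in the frame of tray between -0.056 and 0.056 m and z of transformer0 in the frame of tray between 0.002 and 0.009 m and angle between each of transformer0, transformer1, transformer2, transformer3's own z axis and vertical below 0.12 rad and x of transformer1 in the frame of tray between -0.047 and 0.047 m and y of transformer1 in the frame of tray between -0.056 and 0.056 m and z of transformer1 in the frame of tray between 0.002 and 0.009 m and x of transformer2 in the frame of tray between -0.047 and 0.047 m and y of transformer2 in the frame of tray between -0.056 and 0.056 m and z of transformer2 in the frame of tray between 0.002 and 0.009 m and x of transformer3 in the frame of tray between -0.047 and 0.047 m and y of transformer3 in the frame of tray between -0.056 and 0.056 m and z of transformer3 in the frame of tray between 0.002 and 0.009 m and x of tray in the frame of dock below -0.04 m), for 0.2 s.
2. the loaded tray is home in the dock, the wedge not yet driven (x of transformer0 in the frame of tray between -0.047 and 0.047 m and y of transformer0 in the frame of tray between -0.056 and 0.056 m and z of transformer0 in the frame of tray between 0.002 and 0.009 m and angle between each of transformer0, transformer1, transformer2, transformer3's own z axis and vertical below 0.12 rad and x of transformer1 in the frame of tray between -0.047 and 0.047 m and y of transformer1 in the frame of tray between -0.056 and 0.056 m and z of transformer1 in the frame of tray between 0.002 and 0.009 m and x of transformer2 in the frame of tray between -0.047 and 0.047 m and y of transformer2 in the frame of tray between -0.056 and 0.056 m and z of transformer2 in the frame of tray between 0.002 and 0.009 m and x of transformer3 in the frame of tray between -0.047 and 0.047 m and y of transformer3 in the frame of tray between -0.056 and 0.056 m and z of transformer3 in the frame of tray between 0.002 and 0.009 m and x of tray in the frame of dock above 0.05 m and angle between tray's own z axis and vertical below 0.05 rad and angle between the x axis of tray and the x axis of dock, either way round below 0.08 rad and y of tray in the frame of dock between -0.004 and 0.016 m and value of joint wedge below 0.055 m), for 0.2 s.
3. the hammer strikes the wedge that sits tight (value of joint wedge above 0.063 m and contact force between wedge and tray above 2 N and y of tray in the frame of dock between -0.004 and 0.003 m and contact force between hammer and wedge above 3 N).
At the end, for the whole second after the job is handed in: Every transformer present stands upright in a tray compartment; tray within 4 mm of the rear block and about 3 mm of the plain rail; wedge advanced at least 63 mm and pressing on the tray with over 2 N; hammer flat and still on its mat, its origin within 90 mm along, 60 mm across of its centre (x of transformer0 in the frame of tray between -0.047 and 0.047 m and y of transformer0 in the frame of tray between -0.056 and 0.056 m and z of transformer0 in the frame of tray between 0.002 and 0.009 m and angle between each of transformer0, transformer1, transformer2, transformer3, hammer's own z axis and vertical below 0.12 rad and x of transformer1 in the frame of tray between -0.047 and 0.047 m and y of transformer1 in the frame of tray between -0.056 and 0.056 m and z of transformer1 in the frame of tray between 0.002 and 0.009 m and x of transformer2 in the frame of tray between -0.047 and 0.047 m and y of transformer2 in the frame of tray between -0.056 and 0.056 m and z of transformer2 in the frame of tray between 0.002 and 0.009 m and x of transformer3 in the frame of tray between -0.047 and 0.047 m and y of transformer3 in the frame of tray between -0.056 and 0.056 m and z of transformer3 in the frame of tray between 0.002 and 0.009 m and x of tray in the frame of dock above 0.05 m and angle between tray's own z axis and vertical below 0.05 rad and angle between the x axis of tray and the x axis of dock, either way round below 0.08 rad and y of tray in the frame of dock between -0.004 and 0.016 m and value of joint wedge above 0.063 m and contact force between wedge and tray above 2 N and y of tray in the frame of dock between -0.004 and 0.003 m and x of hammer in the frame of mat between -0.09 and 0.09 m and y of hammer in the frame of mat between -0.06 and 0.06 m and height (world z) of hammer below 0.01 m and linear speed of hammer below 0.02 m/s); the robot touches nothing.
It fails at once if the wedge is pushed with the fingers or the arm (contact force between any of the fingers, the arm and wedge above 2 N).
It fails at once if the solder spool is moved (distance of spool from where it was at the start of the episode above 0.03 m).
It fails at once if the jar is moved (distance of flux_jar from where it was at the start of the episode above 0.03 m).
It fails at once if the screwdriver is moved (distance of screwdriver from where it was at the start of the episode above 0.03 m).
Of transformer0, transformer1, transformer2, transformer3 only 3 to 4 are there at a start; the rules pass over those that are not, and their reading is None.
At some moment in a run one of transformer0, transformer1, transformer2, transformer3, hammer may be knocked a few centimetres aside while the robot is not near it.
It also fails if it takes over 200 s, if anything falls off the work surface, if the arm or the gripper's body presses on something with over 40 N, if the wrist force passes 120 N, or if a joint passes its speed limit or range.

ROBOT

A 6-joint arm with a two-finger parallel gripper is mounted at the origin on the work surface. World frame = base frame: x ahead of the robot, y to its left, z up, the work surface at z = 0. Lengths are in mm, angles in degrees, forces in N, time in s.
With the tool pointing down it reaches from about 350 to 850 mm from the base axis. Payload 8.1 kg.
Tool frame: the origin (TCP) lies at the very end of the fingers, on their centre line; the grasp point (between the pads) lies 19 mm behind it (r.grasp_offset is the distance from the TCP to the grasp point, in mm); z points along the fingers, y is the line along which they close (so a half turn about z gives the same grasp; the last joint's range is limited). The gripper opens to 85 mm and grips with 20 to 120 N. Pads are 22 mm wide; open, the fingers measure 114 mm over their backs; the gripper's body (76 mm by 85 mm) begins 54 mm behind the grasp point. The pads swing forward as they close: fully open they stand 13 mm farther back than shut.
Start: joints at [59.794, 7.471, 85.268, -0, 87.261, -4.893], TCP at [256.52, 542.404, 209.692] pointing down, gripper open.
Joint ranges: [-169.43, 169.43], [-51.17, 129.36], [1.28, 143.12], [-76.62, 256.62], [0, 156.53], [-152.29, 152.29]. Speed limits (degrees/s): [136.94, 136.94, 159.86, 180, 180, 180].

INTERFACE

Orientations are given as [roll, pitch, yaw] about the fixed x, y, z axes, in that order (R = Rz(yaw) Ry(pitch) Rx(roll)).
In Python, from bench import r gives the robot as it stands.
- The arm moves only by the tool carry_out, never from a script. Its argument "commands" is a list of rows, each an object with "jaw": the finger opening in m, from 0 to 0.0854; "translation": the shift along the tool's x, y, z in m, a list of three; "spin": the turn about the tool's z in rad. A call has exactly 8 rows; each row shifts and turns the commanded pose from where the row before left it, along the tool's axes as they then stand; what a row does not reach is not made up. A row lasts 1/12 s, in which the tool goes at most 41.7 mm and 7.16 degrees, less where a joint would pass 70% of its speed; a pose out of reach is approached as far as the arm can. A call is refused whole if a number of a shift passes 0.0417 or a number of a turn 0.125, either way. A call with a gripper value outside its range is refused whole. The fingers move at their own pace and stop on an object; "squeeze" is the grip in N (left out, the last holds). Time passes only in rows, so rows that do not move let the fingers close, or fill a call up. It gives the time, the measured TCP pose, the force, the opening and the grip force at its end, in the units of the state.
- r.sense(): the state, without advancing time (a new reading comes with each control period).
- r.snapshot(name): name is "scene" or "side" or "wrist"; returns a dict with "pixels" (480x640x3 uint8, blue, green, red), "K" (3x3 intrinsics, pixels), "extrinsics" (4x4, takes a point from camera to world coordinates). Camera axes: x right, y down, z forward; pixel columns grow to the right and rows downward; lengths in mm; the calibration is good to about 2 mm. The wrist camera is an equidistant fisheye: a pixel r from the principal point sees the ray r / f radians off the axis. A picture is of the moment at which its call begins. There is no depth.
- r.hand_in(): hands the job in; it is judged then, once.
Trained networks look in a picture, given as the dict that the camera call returned (one of the last four; its "shot" number tells which), for a name from the list of things; names that differ only in an ending like _2 or _b are one class to them, and where a whole thing is asked for, a point or a joint stands for the part that bears it (a point fixed in the world has none). Each returns a list of dicts, best first, with "score" (0 to 1); they miss things now and then, are a little off and sometimes report something else, mostly with a low value. They report only what shows in the picture. A call takes as long as a camera call. They do not tell look-alikes from the thing itself.
- r.spot_in(picture, target): "xy" ([column, row] in pixels, amid what is visible of it).
- r.regions_of(picture, target): "pixels" (480x640 bool, what is visible of it) and "xy" ([column, row] in pixels, amid what is visible of it).
- r.landmark_of(picture, target): "xy" ([column, row] in pixels: a listed point, or the origin of a listed thing).
The state is a dict: "time": time; "joint_pos": joint angles; "qd": joint speeds; "joint_efforts": joint torques, N m; "tool_pos": TCP position; "tcp_rot": TCP orientation; "ft_force": force on the tool from outside, world axes, zero at the start; "wrist_torque": the same for the moment, N m; "finger_gap": finger opening in mm; "grip_force": force on a finger pad.
Only numpy, scipy, OpenCV 4.12 (cv2) and the standard library are available. Lean on these libraries where they do the work, as an engineer would, in place of code of your own. Each camera call takes 0.05 s, during which the arm holds its last target. There are 200 camera calls.

## Working session

There is one attempt and no reset: what is moved stays moved. The work goes in short steps, Python scripts to look and compute and a tool call to move; the robot and the scene stay as the last step left them, time stands still between calls to the robot, and variables do not carry over. Pictures are saved under pics/ and viewed, at most 14 in all, crops included, and the job is handed in when it is done.

Besides the shell and the picture viewer there is one more tool, called as a command line: name --argument value ..., lists and objects as JSON in quotes. carry_out: Moves the arm, as the interface text tells. Its arguments: {"type":"object","properties":{"commands":{"type":"array","items":{"type":"object","properties":{"jaw":{"type":"number"},"translation":{"type":"array","items":{"type":"number"}},"spin":{"type":"number"}}}},"squeeze":{"type":"number"}},"required":["commands"]}

```bash
mkdir -p pics; ls; python3 - <<'E'
from bench import r
import cv2
print(r.sense())
for n in ("scene","side"):
    s=r.snapshot(n); cv2.imwrite(f"pics/{n}0.png",s["pixels"]); print(n,s["K"],s["extrinsics"],s["shot"])
    for t in ["transformer0","tray","tray_handle","dock","dock_rail","dock_stop","wedge_tail","hammer","hammer_head","mat","spool","flux_jar","screwdriver"]:
        print(t,[(round(d["score"],2),[round(float(v)) for v in d["xy"]]) for d in r.landmark_of(s,t)][:6])
E
```

```text
pics
{'time': 0.0, 'joint_pos': array([ 5.97957802e+01,  7.51617131e+00,  8.53301072e+01,  1.31045494e-04,
        8.72602327e+01, -4.89440015e+00]), 'qd': array([-0.04038068,  0.06486709,  0.05121857,  0.14558359, -0.07746856,
        0.01582242]), 'joint_efforts': array([ 6.74946314e-04, -5.69390774e+01, -5.00562286e+01, -1.03820410e-04,
        1.42108114e-02,  9.58626373e-06]), 'tool_pos': array([256.20218055, 541.89896086, 208.62543858]), 'tcp_rot': array([-1.79893888e+02, -9.21788288e-03,  1.54690165e+02]), 'ft_force': array([ 0.28192696,  0.29732771, -0.30070958]), 'wrist_torque': array([ 0.01017475, -0.04297111,  0.01577598]), 'grip_force': 0.0, 'finger_gap': 85.20835605559284}
scene [[500.61071792   0.         316.41452484]
 [  0.         500.61071792 236.59082173]
 [  0.           0.           1.        ]] [[ 6.67008489e-01  4.56646589e-01 -5.88704992e-01  1.11005225e+03]
 [ 7.44688963e-01 -4.33215719e-01  5.07703151e-01 -6.03876924e+02]
 [-2.31953441e-02 -7.77044422e-01 -6.29018237e-01  7.64958666e+02]
 [ 0.00000000e+00  0.00000000e+00  0.00000000e+00  1.00000000e+00]] 1
t
[... 992 characters left out ...]
000000e+00]] 2
transformer0 [(0.69, [438, 327]), (0.59, [390, 336]), (0.59, [354, 311])]
tray [(0.91, [311, 366]), (0.76, [479, 285]), (0.68, [457, 389]), (0.62, [355, 236]), (0.56, [158, 230])]
tray_handle [(0.97, [383, 234]), (0.94, [445, 262]), (0.82, [264, 359]), (0.76, [164, 191]), (0.59, [508, 383]), (0.51, [436, 325])]
dock [(0.39, [227, 178])]
dock_rail [(0.95, [341, 197]), (0.24, [371, 191])]
dock_stop [(0.82, [303, 187]), (0.64, [367, 188])]
wedge_tail [(0.76, [304, 221])]
hammer [(0.75, [225, 176]), (0.7, [297, 162])]
hammer_head [(0.62, [245, 171])]
mat [(0.63, [227, 179])]
spool [(0.7, [428, 242])]
flux_jar [(0.82, [369, 190]), (0.4, [302, 185])]
screwdriver [(0.64, [299, 160])]
```

View pics/scene0.png

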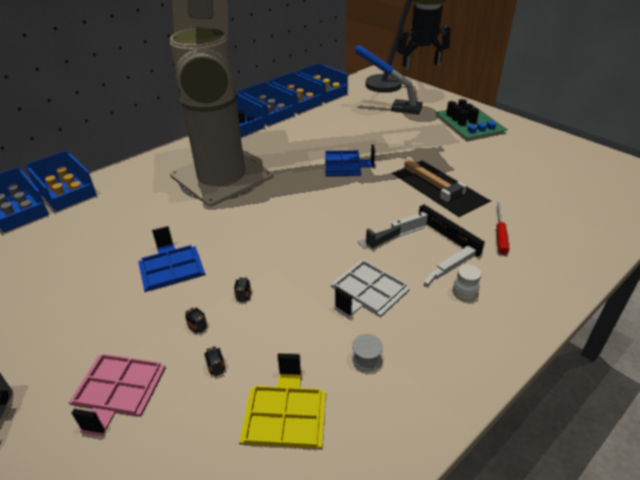

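View pics/side0.png

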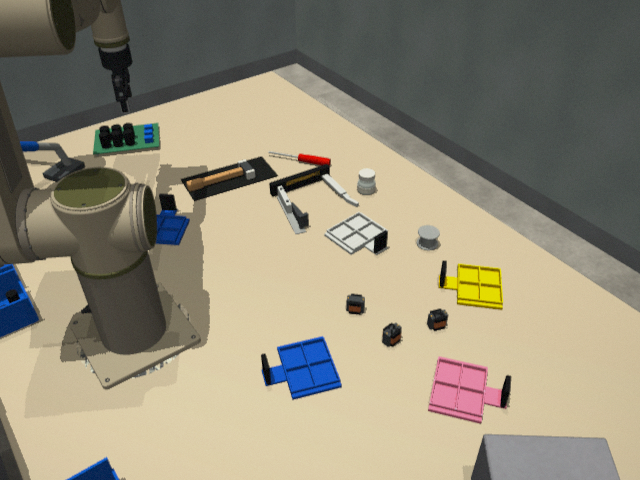

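The aluminium tray is at scene (371,287), with its handle at (343,300). Three transformers show at (242,289), (196,320) and (215,360). The dock is at about (450,240), with the wedge tail at (375,240). The hammer lies on its mat at (436,187).

```bash
cat > h.py <<'E'
from bench import r
import numpy as np, cv2
def ray(s,p):
    K=s["K"];E=s["extrinsics"];x=(p[0]-K[0,2])/K[0,0];y=(p[1]-K[1,2])/K[1,1]
    if s.get("fish"):
        t=np.hypot(x,y);d=np.array([x/t*np.sin(t),y/t*np.sin(t),np.cos(t)]) if t>1e-9 else np.array([0,0,1.])
    else: d=np.array([x,y,1.])
    return E[:3,3],E[:3,:3]@d
def pz(s,p,z):
    o,d=ray(s,p); return (o+d*(z-o[2])/d[2]).round(1)
def tri(s1,p1,s2,p2):
    o1,d1=ray(s1,p1);o2,d2=ray(s2,p2);A=np.c_[d1,-d2];t=np.linalg.lstsq(A,o2-o1,rcond=None)[0]
    a=o1+d1*t[0];b=o2+d2*t[1];return ((a+b)/2).round(1),round(float(np.linalg.norm(a-b)),1)
def snap(n):
    s=r.snapshot(n); s["fish"]=(n=="wrist"); return s
def proj(s,P):
    E=np.linalg.inv(s["extrinsics"]);c=E[:3,:3]@np.array(P,float)+E[:3,3];K=s["K"]
    if s.get("fish"):
        t=np.arctan2(np.hypot(c[0],c[1]),c[2]);q=c[:2]/np.hypot(c[0],c[1])*t
    else: q=c[:2]/c[2]
    return q[0]*K[0,0]+K[0,2],q[1]*K[1,1]+K[1,2]
def locs(s,t,z):
    return [(round(d["score"],2),np.round(d["xy"],1).tolist(),pz(s,d["xy"],z)[:2].tolist()) for d in r.landmark_of(s,t)][:6]
E
python3 - <<'E'
from h import *
for n in("scene","side"):
    s=snap(n)
    for t,z in [("transformer0",0),("tray",0),("tray_handle",55),("dock",0),("dock_rail",0),("dock_stop",0),("wedge_tail",26),("hammer",3),("hammer_head",16),("mat",0),("spool",0),("flux_jar",0),("screwdriver",0)]:
        print(n,t,locs(s,t,z))
E
```

```text
scene transformer0 [(0.86, [242.9, 295.8], [435.6, -233.8]), (0.72, [197.0, 323.0], [434.6, -346.1]), (0.67, [215.4, 368.7], [554.1, -379.7])]
scene tray [(0.96, [119.4, 384.1], [464.2, -525.5]), (0.95, [368.5, 286.2], [598.2, -18.4]), (0.82, [285.4, 421.5], [724.2, -351.7]), (0.71, [342.1, 164.5], [194.7, 293.9]), (0.67, [173.3, 271.1], [263.7, -304.0])]
scene tray_handle [(0.93, [344.9, 289.6], [609.5, -101.6]), (0.79, [85.0, 414.3], [526.5, -596.2]), (0.63, [374.7, 145.5], [249.8, 370.9]), (0.62, [288.9, 353.4], [654.8, -283.0]), (0.62, [162.7, 226.1], [168.6, -266.1])]
scene dock []
scene dock_rail [(0.97, [437.9, 267.8], [663.9, 136.8])]
scene dock_stop [(0.86, [448.7, 239.4], [619.8, 235.9]), (0.43, [365.6, 361.6], [730.8, -165.8])]
scene wedge_tail [(0.74, [367.8, 238.5], [506.1, 74.7])]
scene hammer [(0.81, [436.0, 183.6], [451.0, 405.2])]
scene hammer_head [(0.69, [454.1, 191.1], [517.6, 393.2])]
scene mat [(0.96, [436.8, 188.9], [466.2, 389.6]), (0.39, [448.9, 235.5], [611.1, 248.3])]
scene spool [(0.9, [364.0, 355.7], [719.5, -158.3])]
scene flux_jar [(0.63, [464.9, 292.5]
[... 739 characters left out ...]
41.6])]
side dock_rail [(0.7, [343.6, 197.0], [676.9, 126.6])]
side dock_stop [(0.87, [304.1, 186.9], [614.5, 233.3])]
side wedge_tail [(0.8, [304.0, 221.9], [504.6, 73.1]), (0.19, [426.7, 240.2], [713.0, -171.6])]
side hammer [(0.66, [227.1, 176.1], [459.8, 409.5])]
side hammer_head [(0.9, [242.2, 170.5], [501.8, 391.3]), (0.53, [227.9, 180.8], [441.8, 369.6])]
side mat [(0.65, [229.9, 179.5], [459.7, 393.2])]
side spool [(0.89, [427.5, 242.8], [730.8, -159.7]), (0.75, [344.3, 194.9], [684.6, 133.4]), (0.49, [436.0, 323.4], [554.8, -373.2])]
side flux_jar [(0.86, [366.3, 192.1], [743.6, 106.9]), (0.72, [228.2, 175.9], [464.8, 412.6])]
side screwdriver [(0.6, [296.5, 161.1], [672.8, 359.0])]
```

carry_out --commands '[{"spin": 0.12,"translation": [0,0,-0.01],"jaw": 0.0854},{"spin": 0.12,"translation": [0,0,-0.01]},{"spin": 0.12,"translation": [0,0,-0.01]},{"spin": 0.12,"translation": [0,0,-0.01]},{"spin": 0.12,"translation": [0,0,-0.01]},{"spin": 0.12,"translation": [0,0,-0.01]},{"spin": 0.12,"translation": [0,0,-0.01]},{"spin": 0.12,"translation": [0,0,-0.01]}]'

```text
invalid input
```

carry_out --commands '[{"spin": 0.085,"translation": [0,0,-0.01]},{"spin": 0.085,"translation": [0,0,-0.01]},{"translation": [-0.039,0.012,0]},{"translation": [-0.039,0.012,0]},{"translation": [-0.039,0.012,0]},{"translation": [-0.039,0.012,0]},{"translation": [-0.039,0.012,0]},{"translation": [-0.039,0.012,0]}]'

```text
invalid input
```

carry_out --commands '[{"translation": [-0.039,0.012,0]},{"translation": [-0.039,0.012,0]},{"translation": [-0.039,0.012,0]},{"translation": [-0.039,0.012,0]},{"translation": [-0.039,0.012,0]},{"translation": [-0.039,0.012,0]},{"translation": [-0.039,0.012,0]},{"translation": [-0.039,0.012,0]}]'

```text
invalid input
```

carry_out --commands '[{"spin": 0.12,"translation": [0,0,-0.01],"jaw": 0.085},{"spin": 0.12,"translation": [0,0,-0.01],"jaw": 0.085},{"spin": 0.12,"translation": [0,0,-0.01],"jaw": 0.085},{"spin": 0.12,"translation": [0,0,-0.01],"jaw": 0.085},{"spin": 0.12,"translation": [0,0,-0.01],"jaw": 0.085},{"spin": 0.12,"translation": [0,0,-0.01],"jaw": 0.085},{"spin": 0.12,"translation": [0,0,-0.01],"jaw": 0.085},{"spin": 0.12,"translation": [0,0,-0.01],"jaw": 0.085}]'

```text
time: 3.47
tool_pos: [256.5, 542.4, 290.2]
tcp_rot: [180.0, 0.0, 99.3]
ft_force: [-0.4, 0.2, 0.0]
finger_gap: 85.2
grip_force: 0.0
```

carry_out --commands '[{"spin": 0.085,"translation": [0,0,-0.01],"jaw": 0.085},{"spin": 0.085,"translation": [0,0,-0.01],"jaw": 0.085},{"spin": 0,"translation": [-0.039,0.012,0],"jaw": 0.085},{"spin": 0,"translation": [-0.039,0.012,0],"jaw": 0.085},{"spin": 0,"translation": [-0.039,0.012,0],"jaw": 0.085},{"spin": 0,"translation": [-0.039,0.012,0],"jaw": 0.085},{"spin": 0,"translation": [-0.039,0.012,0],"jaw": 0.085},{"spin": 0,"translation": [-0.039,0.012,0],"jaw": 0.085}]'

```text
time: 4.13
tool_pos: [328.3, 306.6, 309.8]
tcp_rot: [180.0, -0.0, 90.0]
ft_force: [0.9, -0.4, 0.7]
finger_gap: 85.2
grip_force: 0.0
```

carry_out --commands '[{"spin": 0,"translation": [-0.039,0.012,0],"jaw": 0.085},{"spin": 0,"translation": [-0.039,0.012,0],"jaw": 0.085},{"spin": 0,"translation": [-0.039,0.012,0],"jaw": 0.085},{"spin": 0,"translation": [-0.039,0.012,0],"jaw": 0.085},{"spin": 0,"translation": [-0.039,0.012,0],"jaw": 0.085},{"spin": 0,"translation": [-0.039,0.012,0],"jaw": 0.085},{"spin": 0,"translation": [-0.039,0.012,0],"jaw": 0.085},{"spin": 0,"translation": [-0.039,0.012,0],"jaw": 0.085}]'

```text
time: 4.8
tool_pos: [424.1, -5.9, 310.1]
tcp_rot: [179.9, 0.0, 89.9]
ft_force: [0.4, 1.0, 0.4]
finger_gap: 85.3
grip_force: 0.0
```

carry_out --commands '[{"spin": 0,"translation": [-0.039,0.008,0],"jaw": 0.085},{"spin": 0,"translation": [-0.039,0.008,0],"jaw": 0.085},{"spin": 0,"translation": [-0.039,0.008,0],"jaw": 0.085},{"spin": 0,"translation": [-0.039,0.008,0],"jaw": 0.085},{"spin": 0,"translation": [-0.039,0.008,0],"jaw": 0.085},{"spin": 0,"translation": [-0.039,0.008,0],"jaw": 0.085},{"spin": 0,"translation": [-0.039,0.008,0],"jaw": 0.085},{"spin": 0,"translation": [-0.02,0.008,0],"jaw": 0.085}]'

```text
time: 5.47
tool_pos: [487.1, -301.0, 309.1]
tcp_rot: [-180.0, 0.1, 89.8]
ft_force: [-0.4, 0.2, -0.3]
finger_gap: 84.8
grip_force: 0.0
```

```bash
python3 - <<'E'
from h import *
s=snap("wrist");cv2.imwrite("pics/w1.png",s["pixels"])
print(r.sense()["tool_pos"],s["K"],s["extrinsics"].round(3))
for t,z in [("transformer0",36),("tray",0),("tray_handle",55)]: print(t,locs(s,t,0))
for d in r.regions_of(s,"transformer0"):
    m=d["pixels"].astype(np.uint8);c=max(cv2.findContours(m,0,2)[0],key=cv2.contourArea)
    # footprint mapped to z=18 plane
    P=np.array([pz(s,p[0],36)[:2] for p in c],np.float32)
    print(round(d["score"],2),d["xy"],cv2.minAreaRect(P))
E
```

```text
[ 487.70953612 -302.63232643  308.29829743] [[371.64829954   0.         319.28096207]
 [  0.         371.64829954 238.13629046]
 [  0.           0.           1.        ]] [[ 1.00000e+00 -4.00000e-03 -2.00000e-03  4.87249e+02]
 [-4.00000e-03 -9.58000e-01 -2.88000e-01 -2.27757e+02]
 [-1.00000e-03  2.88000e-01 -9.58000e-01  4.72916e+02]
 [ 0.00000e+00  0.00000e+00  0.00000e+00  1.00000e+00]]
transformer0 [(0.92, [368.9, 243.9], [552.7, -378.5]), (0.85, [283.7, 220.4], [439.4, -345.6]), (0.78, [280.2, 135.3], [437.4, -234.5])]
tray [(0.9, [484.6, 220.4], [718.1, -345.1]), (0.79, [152.5, 191.2], [256.5, -301.7]), (0.66, [304.8, 340.4], [463.8, -529.3])]
tray_handle [(0.97, [338.2, 398.3], [516.1, -645.8]), (0.86, [461.9, 179.3], [677.9, -288.5]), (0.62, [431.8, 31.8], [632.4, -92.9]), (0.59, [78.5, 181.4], [128.2, -280.5])]
0.92 [370.7, 246.3] ((549.107177734375, -370.1405944824219), (36.185794830322266, 46.2425422668457), 71.11397552490234)
0.88 [281.5, 224.6] ((441.86004638671875, -344.9700012207031), (40.934600830078125, 36.548583984375), 5.527598857879639)
0.75 [277.4, 135.6] ((435.35040283203125, -230.83514404296875), (30.708555221557617, 40.28092956542969), 43.78111267089844)
```

View pics/w1.png

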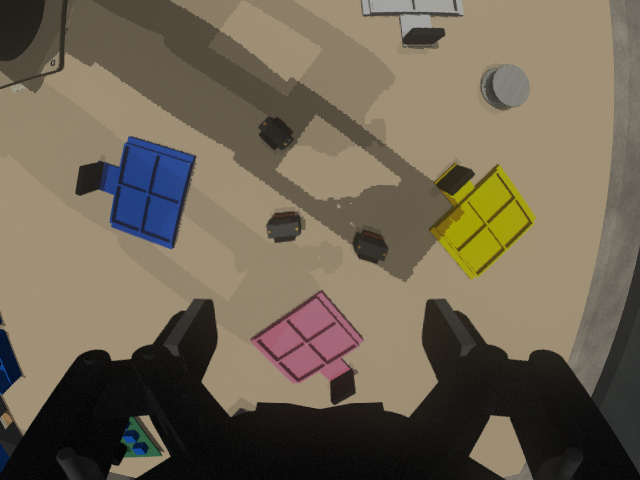

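```bash
python3 - <<'E'
import cv2,numpy as np
i=cv2.imread("pics/w1.png")
c=[cv2.resize(i[y-22:y+22,x-22:x+22],(264,264),interpolation=cv2.INTER_CUBIC) for x,y in((276,133),(284,227),(370,247))]
cv2.imwrite("pics/w1c.png",np.clip(np.hstack(c)*1.8,0,255).astype(np.uint8))
E
```

```text
(no output)
```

View pics/w1c.png

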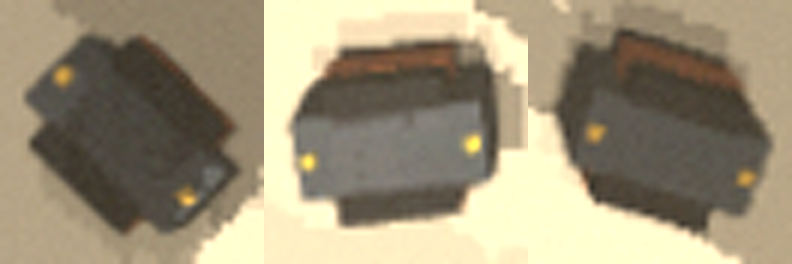

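```bash
python3 - <<'E'
from h import *
s={"fish":1,"K":np.array([[371.648,0,319.281],[0,371.648,238.136],[0,0,1]]),"extrinsics":np.array([[1,-.004,-.002,487.249],[-.004,-.958,-.288,-227.757],[-.001,.288,-.958,472.916],[0,0,0,1]])}
for a,b in (((264.7,123.7),(285.2,144)),((269.3,232),(296.8,229)),((359.3,247.2),(384.3,254.8))):
    A=pz(s,a,36);B=pz(s,b,36);d=B-A;print((A+B)[:2]/2,np.hypot(*d[:2]),np.degrees(np.arctan2(d[1],d[0])))
E
```

```text
[ 435.25 -231.9 ] 34.15918617297552 -46.067499683740145
[ 442.  -349.2] 34.190057034172966 6.044092162241147
[ 552.   -376.15] 33.61681127055331 -17.842069161872676
```

carry_out --commands '[{"spin": 0,"translation": [-0.025,0.0215,0.03],"jaw": 0.085},{"spin": 0,"translation": [-0.025,0.0215,0.03],"jaw": 0.085},{"spin": 0,"translation": [-0.025,0.0215,0.03],"jaw": 0.085},{"spin": -0.114,"translation": [0,0,0.01],"jaw": 0.085},{"spin": -0.114,"translation": [0,0,0.01],"jaw": 0.085},{"spin": -0.114,"translation": [0,0,0.01],"jaw": 0.085},{"spin": -0.114,"translation": [0,0,0.01],"jaw": 0.085},{"spin": -0.114,"translation": [0,0,0.01],"jaw": 0.085}]'

```text
time: 6.38
tool_pos: [548.4, -365.4, 175.7]
tcp_rot: [180.0, 0.0, 123.0]
ft_force: [0.5, -0.0, 1.1]
finger_gap: 85.2
grip_force: 0.0
```

carry_out --commands '[{"spin": -0.114,"translation": [0,0,0.01],"jaw": 0.085},{"spin": -0.114,"translation": [0,0,0.01],"jaw": 0.085},{"spin": -0.114,"translation": [0,0,0.01],"jaw": 0.085},{"spin": -0.114,"translation": [0,0,0.01],"jaw": 0.085},{"spin": -0.114,"translation": [0,0,0.01],"jaw": 0.085},{"spin": -0.114,"translation": [0,0,0.03],"jaw": 0.085},{"spin": 0,"translation": [0,0,0.01],"jaw": 0.085},{"spin": 0,"translation": [0,0,0],"jaw": 0.085}]'

```text
time: 7.05
tool_pos: [545.9, -364.0, 82.0]
tcp_rot: [179.9, -0.4, 161.7]
ft_force: [-0.4, 0.5, -0.6]
finger_gap: 85.0
grip_force: 0.0
```

```bash
cat > go.py <<'E'
import sys
from h import *
# go.py x y z yaw : residual shift in tool axes (m) and spin (rad)
def go(x,y,z,yaw,psi0=None):
    s=r.sense();p=s["tool_pos"];psi=np.radians(s["tcp_rot"][2]);d=np.array([x,y,z])-p
    sp=-((yaw-np.degrees(psi)+180)%360-180)
    c,n=np.cos(psi),np.sin(psi);c2,n2=np.cos(np.radians(yaw)),np.sin(np.radians(yaw))
    print("now",p.round(1),np.round(s["tcp_rot"],1),"gap",round(s["finger_gap"],1),"f",s["ft_force"].round(1))
    print("shift now-axes mm",np.round([c*d[0]+n*d[1],n*d[0]-c*d[1],-d[2]],1),"end-axes",np.round([c2*d[0]+n2*d[1],n2*d[0]-c2*d[1],-d[2]],1),"spin",round(np.radians(sp),3))
if __name__=="__main__": go(*map(float,sys.argv[1:5]))
E
python3 - <<'E'
from go import *
go(552,-377,12,162)
s=snap("wrist");cv2.imwrite("pics/w2.png",s["pixels"])
print(locs(s,"transformer0",0))
E
```

```text
now [ 545.9 -364.    82. ] [179.9  -0.4 161.7] gap 85.0 f [-0.4  0.5 -0.6]
shift now-axes mm [ -9.8 -10.4  70. ] end-axes [ -9.8 -10.5  70. ] spin -0.006
[(0.77, [453.9, 31.4], [435.1, -230.3]), (0.73, [305.7, 252.7], [552.8, -376.4]), (0.71, [289.4, 81.4], [438.7, -349.0])]
```

View pics/w2.png

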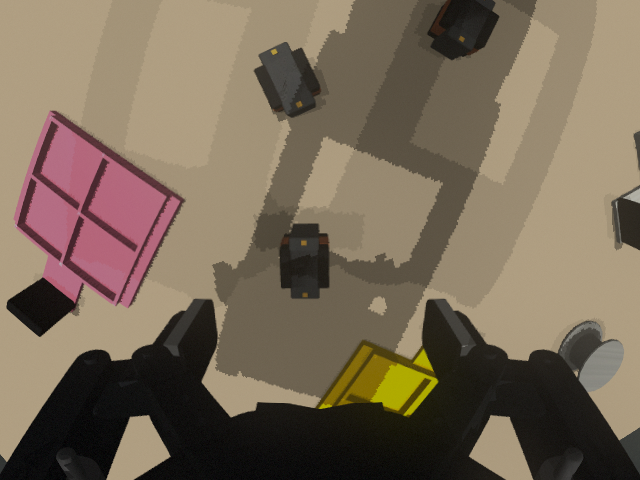

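carry_out --commands '[{"spin": 0,"translation": [-0.01,-0.0105,0],"jaw": 0.085},{"spin": 0,"translation": [0,0,0.02],"jaw": 0.085},{"spin": 0,"translation": [0,0,0.02],"jaw": 0.085},{"spin": 0,"translation": [0,0,0.02],"jaw": 0.07},{"spin": 0,"translation": [0,0,0.01],"jaw": 0.06},{"spin": 0,"translation": [0,0,0],"jaw": 0.05},{"spin": 0,"translation": [0,0,0],"jaw": 0.04},{"spin": 0,"translation": [0,0,0],"jaw": 0.02}]' --squeeze 40

```text
time: 7.82
tool_pos: [555.3, -380.9, 17.9]
tcp_rot: [-179.9, 0.2, 161.8]
ft_force: [0.1, 0.5, 0.2]
finger_gap: 29.0
grip_force: 0.0
```

carry_out --commands '[{"spin": 0,"translation": [0,0,0],"jaw": 0.02},{"spin": 0,"translation": [0,0,0],"jaw": 0.02},{"spin": 0,"translation": [0,0,0],"jaw": 0.02},{"spin": 0,"translation": [0,0,0],"jaw": 0.02},{"spin": 0,"translation": [0,0,0],"jaw": 0.02},{"spin": 0,"translation": [0,0,-0.02],"jaw": 0.02},{"spin": 0,"translation": [0,0,-0.03],"jaw": 0.02},{"spin": 0,"translation": [0,0,-0.04],"jaw": 0.02}]'

```text
time: 8.48
tool_pos: [551.7, -378.2, 102.4]
tcp_rot: [179.9, -0.4, 161.8]
ft_force: [0.5, -0.5, 0.3]
finger_gap: 20.1
grip_force: 0.0
```

```bash
python3 - <<'E'
from go import *
go(552,-377,12,162)
s=snap("wrist");cv2.imwrite("pics/w3.png",s["pixels"])
go(552,-377,12,162)
print(locs(s,"transformer0",0))
E
```

```text
now [ 551.7 -378.2  102.4] [179.9  -0.4 161.8] gap 20.1 f [ 0.5 -0.5  0.3]
shift now-axes mm [ 0.1  1.3 90.4] end-axes [ 0.1  1.3 90.4] spin -0.004
now [ 556.7 -382.1  115.4] [-179.8    0.4  161.8] gap 20.3 f [ 3.7 -2.9  7.4]
shift now-axes mm [  6.1   3.4 103.4] end-axes [  6.1   3.4 103.4] spin -0.004
[(0.91, [457.6, 26.9], [434.1, -231.2]), (0.86, [321.0, 230.6], [552.0, -376.9]), (0.71, [309.0, 71.4], [438.8, -348.6])]
```

View pics/w3.png

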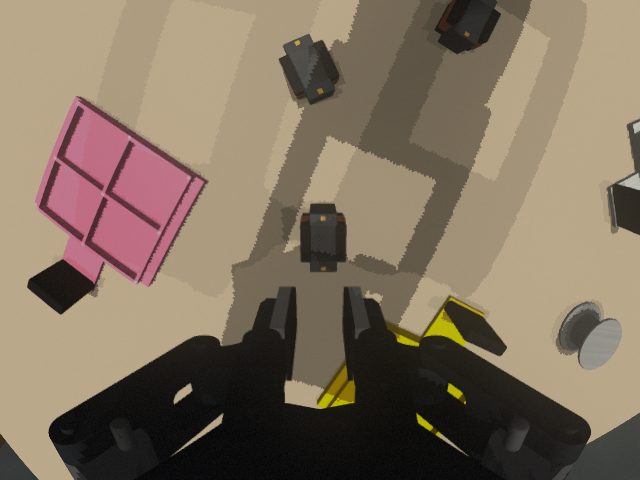

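carry_out --commands '[{"spin": 0,"translation": [0,0,0],"jaw": 0.06},{"spin": 0,"translation": [0,0,0],"jaw": 0.06},{"spin": 0,"translation": [0,0,0],"jaw": 0.06},{"spin": 0,"translation": [0,0,0],"jaw": 0.06},{"spin": 0,"translation": [0,0,0],"jaw": 0.06},{"spin": 0,"translation": [0,0,0],"jaw": 0.06},{"spin": 0,"translation": [0,0,0],"jaw": 0.06},{"spin": 0,"translation": [0,0,0],"jaw": 0.06}]'

```text
time: 9.25
tool_pos: [554.0, -380.0, 105.3]
tcp_rot: [180.0, -0.0, 161.8]
ft_force: [-0.4, -0.7, -0.0]
finger_gap: 60.0
grip_force: 0.0
```

```bash
python3 - <<'E'
from go import *
go(552,-377,12,162)
s=snap("wrist");E=s["extrinsics"];print(E.round(3)); print(locs(s,"transformer0",0))
go(552,-377,12,162)
E
```

```text
now [ 554.  -380.   105.3] [180.   -0.  161.8] gap 60.0 f [-0.4 -0.7 -0. ]
shift now-axes mm [ 2.8  2.3 93.3] end-axes [ 2.8  2.3 93.3] spin -0.004
[[ 3.13000e-01  9.10000e-01  2.73000e-01  4.84155e+02]
 [ 9.50000e-01 -3.00000e-01 -8.90000e-02 -3.57400e+02]
 [ 1.00000e-03  2.87000e-01 -9.58000e-01  2.69144e+02]
 [ 0.00000e+00  0.00000e+00  0.00000e+00  1.00000e+00]]
[(0.89, [459.2, 24.2], [434.8, -230.6]), (0.76, [323.9, 224.2], [551.5, -375.8]), (0.66, [310.7, 68.1], [439.4, -348.9])]
now [ 554.1 -380.1  105.5] [180.   -0.  161.8] gap 59.7 f [ 0.4 -0.  -0.4]
shift now-axes mm [ 3.   2.3 93.5] end-axes [ 3.   2.3 93.5] spin -0.004
```

carry_out --commands '[{"spin": 0,"translation": [0.003,0.0023,0.02],"jaw": 0.06},{"spin": 0,"translation": [0,0,0.03],"jaw": 0.06},{"spin": 0,"translation": [0,0,0.03],"jaw": 0.06},{"spin": 0,"translation": [0,0,0.011],"jaw": 0.06},{"spin": 0,"translation": [0,0,0],"jaw": 0.06},{"spin": 0,"translation": [0,0,0],"jaw": 0.06},{"spin": 0,"translation": [0,0,0],"jaw": 0.06},{"spin": 0,"translation": [0,0,0],"jaw": 0.06}]'

```text
time: 10.02
tool_pos: [553.6, -378.3, 17.4]
tcp_rot: [-179.9, 0.2, 161.8]
ft_force: [-0.0, -0.2, -0.0]
finger_gap: 60.0
grip_force: 0.0
```

carry_out --commands '[{"spin": 0,"translation": [0,0,0],"jaw": 0.035},{"spin": 0,"translation": [0,0,0],"jaw": 0.02},{"spin": 0,"translation": [0,0,0],"jaw": 0.02},{"spin": 0,"translation": [0,0,0],"jaw": 0.02},{"spin": 0,"translation": [0,0,0],"jaw": 0.02},{"spin": 0,"translation": [0,0,0],"jaw": 0.02},{"spin": 0,"translation": [0,0,0],"jaw": 0.02},{"spin": 0,"translation": [0,0,0],"jaw": 0.02}]'

```text
time: 10.68
tool_pos: [552.0, -377.0, 14.7]
tcp_rot: [-180.0, -0.0, 161.8]
ft_force: [-0.8, -0.3, 1.5]
finger_gap: 20.3
grip_force: 0.7
```

```bash
python3 - <<'E'
from go import *
a=snap("wrist")["pixels"];b=snap("side");p=[int(v) for v in proj(b,(552,-377,18))];print(p)
c=b["pixels"][max(0,p[1]-40):p[1]+40,p[0]-40:p[0]+40]
cv2.imwrite("pics/w4.png",np.hstack([cv2.resize(a[150:450,170:470],(400,400)),cv2.resize(c,(400,400),interpolation=cv2.INTER_CUBIC)]))
E
```

```text
[437, 319]
```

View pics/w4.png

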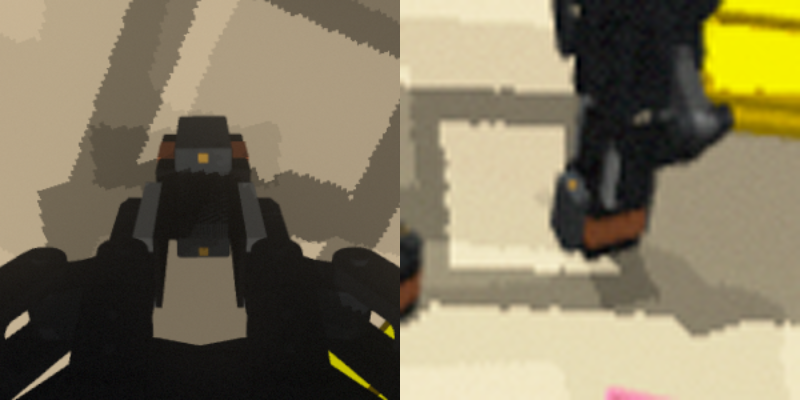

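carry_out --commands '[{"spin": 0,"translation": [0,0,0],"jaw": 0.01},{"spin": 0,"translation": [0,0,0],"jaw": 0.0},{"spin": 0,"translation": [0,0,0],"jaw": 0.0},{"spin": 0,"translation": [0,0,0],"jaw": 0.0},{"spin": 0,"translation": [0,0,0],"jaw": 0.0},{"spin": 0,"translation": [0,0,0],"jaw": 0.0},{"spin": 0,"translation": [0,0,0],"jaw": 0.0},{"spin": 0,"translation": [0,0,0],"jaw": 0.0}]'

```text
time: 11.45
tool_pos: [552.0, -377.0, 14.5]
tcp_rot: [-180.0, 0.0, 161.8]
ft_force: [-0.1, -0.7, 0.9]
finger_gap: 0.0
grip_force: 0.3
```

```bash
python3 - <<'E'
from go import *
print(r.grasp_offset, [x for x in dir(r) if x[0]!='_'])
a=snap("wrist");q=r.sense()["tool_pos"]
for k in (0,20,40): print(k,proj(a,q+[0,0,k]))
i=cv2.resize(a["pixels"][180:430,195:445],(500,500))
b=snap("side");p=[int(v) for v in proj(b,(552,-377,18))]
for k in (0,20,40): print(k,proj(b,q+[0,0,k]))
c=b["pixels"][max(0,p[1]-30):p[1]+30,p[0]-18:p[0]+18]
cv2.imwrite("pics/w5.png",np.clip(1.6*np.hstack([i,cv2.resize(c,(300,500),interpolation=cv2.INTER_CUBIC)]),0,255).astype(np.uint8))
print(r.sense()["wrist_torque"])
E
```

```text
18.700000000000003 ['PlanningError', 'grasp_offset', 'hand_in', 'landmark_of', 'regions_of', 'sense', 'snapshot', 'spot_in']
0 (np.float64(319.93468874584977), np.float64(286.52046670356015))
20 (np.float64(320.0306578955111), np.float64(305.3650780036823))
40 (np.float64(320.14936811757366), np.float64(328.8684494231631))
0 (np.float64(437.0383460425609), np.float64(320.5793677873233))
20 (np.float64(438.0922674763476), np.float64(314.42172890270496))
40 (np.float64(439.16671539870975), np.float64(308.1441620043225))
[-0.03195932 -0.02521163 -0.02646377]
```

View pics/w5.png

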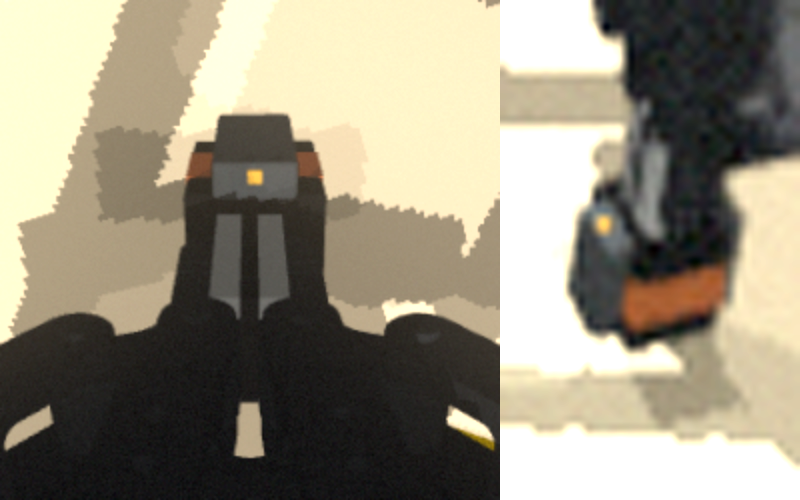

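carry_out --commands '[{"spin": 0,"translation": [0,0,0],"jaw": 0.06},{"spin": 0,"translation": [0,0,0],"jaw": 0.06},{"spin": 0,"translation": [0,0,0],"jaw": 0.06},{"spin": 0,"translation": [0,0,0],"jaw": 0.06},{"spin": 0,"translation": [0,0,0],"jaw": 0.06},{"spin": 0,"translation": [0,0,0.005],"jaw": 0.06},{"spin": 0,"translation": [0,0,0.005],"jaw": 0.06},{"spin": 0,"translation": [0,0,0],"jaw": 0.06}]'

```text
time: 12.22
tool_pos: [551.0, -376.2, 2.7]
tcp_rot: [180.0, -0.1, 161.8]
ft_force: [-0.5, -0.2, -0.5]
finger_gap: 60.2
grip_force: 0.0
```

carry_out --commands '[{"spin": 0,"translation": [0,0,0],"jaw": 0.04},{"spin": 0,"translation": [0,0,0],"jaw": 0.02},{"spin": 0,"translation": [0,0,0],"jaw": 0.02},{"spin": 0,"translation": [0,0,0],"jaw": 0.02},{"spin": 0,"translation": [0,0,0],"jaw": 0.02},{"spin": 0,"translation": [0,0,0],"jaw": 0.02},{"spin": 0,"translation": [0,0,0],"jaw": 0.02},{"spin": 0,"translation": [0,0,0],"jaw": 0.02}]'

```text
time: 12.88
tool_pos: [552.1, -377.1, 4.7]
tcp_rot: [-180.0, 0.0, 161.8]
ft_force: [0.4, -0.6, 0.5]
finger_gap: 28.6
grip_force: 39.6
```

carry_out --commands '[{"spin": 0,"translation": [0,0,0],"jaw": 0.045},{"spin": 0,"translation": [0,0,0],"jaw": 0.045},{"spin": 0,"translation": [0,0,0.004],"jaw": 0.045},{"spin": 0,"translation": [0,0,0.004],"jaw": 0.045},{"spin": 0,"translation": [0,0,0],"jaw": 0.045},{"spin": 0,"translation": [0,0,0],"jaw": 0.045},{"spin": 0,"translation": [0,0,0],"jaw": 0.045},{"spin": 0,"translation": [0,0,0],"jaw": 0.02}]'

```text
time: 13.55
tool_pos: [552.1, -377.0, -3.3]
tcp_rot: [-180.0, 0.0, 161.8]
ft_force: [0.4, -0.4, -0.2]
finger_gap: 34.4
grip_force: 0.0
```

carry_out --commands '[{"spin": 0,"translation": [0,0,0],"jaw": 0.02},{"spin": 0,"translation": [0,0,0],"jaw": 0.02},{"spin": 0,"translation": [0,0,0],"jaw": 0.02},{"spin": 0,"translation": [0,0,0],"jaw": 0.02},{"spin": 0,"translation": [0,0,0],"jaw": 0.02},{"spin": 0,"translation": [0,0,0],"jaw": 0.02},{"spin": 0,"translation": [0,0,0],"jaw": 0.02},{"spin": 0,"translation": [0,0,0],"jaw": 0.02}]'

```text
time: 14.22
tool_pos: [552.2, -377.1, -3.1]
tcp_rot: [-180.0, 0.0, 161.8]
ft_force: [1.1, -0.8, 2.2]
finger_gap: 29.3
grip_force: 40.6
```

carry_out --commands '[{"spin": 0,"translation": [0,0,-0.02],"jaw": 0.02},{"spin": 0.117,"translation": [0,0,-0.03],"jaw": 0.02},{"spin": 0.117,"translation": [0,0,-0.03],"jaw": 0.02},{"spin": 0.117,"translation": [0,0,-0.03],"jaw": 0.02},{"spin": 0.117,"translation": [0,0,-0.03],"jaw": 0.02},{"spin": 0.117,"translation": [0,0,0],"jaw": 0.02},{"spin": 0.117,"translation": [0,0,0],"jaw": 0.02},{"spin": 0.117,"translation": [0,0,0],"jaw": 0.02}]'

```text
time: 14.88
tool_pos: [552.0, -377.0, 137.0]
tcp_rot: [180.0, 0.0, 114.5]
ft_force: [-0.2, 0.0, -0.8]
finger_gap: 28.8
grip_force: 40.2
```

carry_out --commands '[{"spin": 0.117,"translation": [0,0,0],"jaw": 0.02},{"spin": 0.117,"translation": [0,0,0],"jaw": 0.02},{"spin": 0.117,"translation": [0,0,0],"jaw": 0.02},{"spin": 0,"translation": [0.034,0.009,0],"jaw": 0.02},{"spin": 0,"translation": [0.034,0.009,0],"jaw": 0.02},{"spin": 0,"translation": [0.034,0.009,0],"jaw": 0.02},{"spin": 0,"translation": [0.034,0.009,0],"jaw": 0.02},{"spin": 0,"translation": [0.034,0.009,0],"jaw": 0.02}]'

```text
time: 15.55
tool_pos: [582.1, -202.1, 135.8]
tcp_rot: [-179.9, -0.0, 94.7]
ft_force: [-0.1, -0.0, -0.8]
finger_gap: 29.1
grip_force: 40.2
```

carry_out --commands '[{"spin": 0,"translation": [0.034,0.009,0],"jaw": 0.02},{"spin": 0,"translation": [0.034,0.009,0],"jaw": 0.02},{"spin": 0,"translation": [0.03,0.009,0],"jaw": 0.02},{"spin": 0,"translation": [0,0,0],"jaw": 0.02},{"spin": 0,"translation": [0,0,0],"jaw": 0.02},{"spin": 0,"translation": [0,0,0],"jaw": 0.02},{"spin": 0,"translation": [0,0,0],"jaw": 0.02},{"spin": 0,"translation": [0,0,0],"jaw": 0.02}]'

```text
time: 16.22
tool_pos: [601.2, -105.2, 136.4]
tcp_rot: [-180.0, 0.0, 94.7]
ft_force: [0.6, -0.6, -1.5]
finger_gap: 29.2
grip_force: 40.2
```

```bash
python3 - <<'E'
from go import *
go(603,-22,100,95)
s=snap("wrist");cv2.imwrite("pics/w6.png",s["pixels"]);np.savez("w6.npz",K=s["K"],E=s["extrinsics"])
for t,z in [("tray",0),("tray_handle",55),("dock",0),("dock_rail",0),("dock_stop",0),("wedge_tail",26)]: print(t,locs(s,t,z))
E
```

```text
now [ 601.2 -105.2  136.4] [-180.     0.    94.7] gap 29.2 f [ 0.6 -0.6 -1.5]
shift now-axes mm [82.8  8.6 36.4] end-axes [82.8  9.1 36.4] spin -0.006
tray [(0.87, [33.1, 354.3], [252.2, -305.2]), (0.6, [330.6, 115.5], [602.8, -20.2])]
tray_handle [(0.75, [334.3, 246.0], [611.6, -110.6])]
dock []
dock_rail [(0.71, [317.5, 288.2], [604.2, -168.4])]
dock_stop []
wedge_tail []
```

View pics/w6.png

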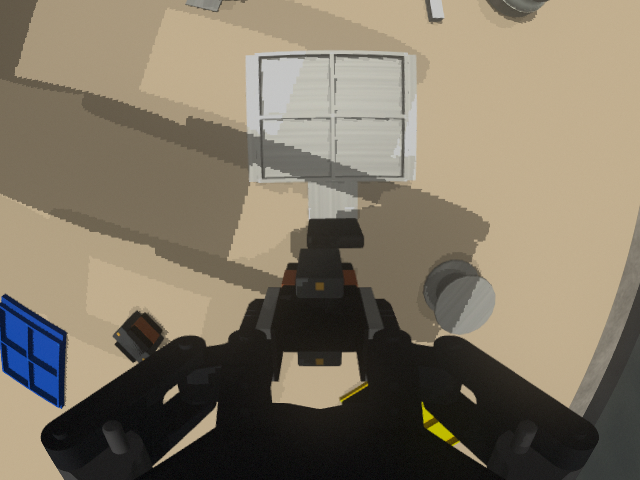

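```bash
python3 - <<'E'
from h import *
d=np.load("w6.npz");s={"K":d["K"],"extrinsics":d["E"],"fish":1}
for n,p,z in [("cross",(332,117),15),("front",(332,54),15),("back",(332,181),15),("L",(261,117),15),("R",(406,118),15),("plateBL",(247,181),8),("plateBR",(414,181),8),("plateFL",(248,55),8),("plateFR",(416,54),8),("handL",(308,220),55),("handR",(360,220),55)]: print(n,pz(s,p,z)[:2])
i=cv2.imread("pics/w6.png")[40:260,230:430];cv2.imwrite("pics/w6c.png",cv2.resize(i,(720,792)[:2] if 0 else (540,594),interpolation=cv2.INTER_CUBIC))
E
```

```text
cross [603.6 -21.8]
front [599.6  27.2]
back [607.8 -71. ]
L [549.8 -25.5]
R [660.3 -16.4]
plateBL [540.4 -76.9]
plateBR [674.2 -65.6]
plateFL [534.5  24.3]
plateFR [665.6  37.3]
handL [592.1 -93.5]
handR [627.4 -90.6]
```

carry_out --commands '[{"spin": 0,"translation": [0.027,0.0095,0],"jaw": 0.02},{"spin": 0,"translation": [0.027,0.0095,0],"jaw": 0.02},{"spin": 0,"translation": [0.027,0.0095,0],"jaw": 0.02},{"spin": 0,"translation": [0.027,0.0095,0],"jaw": 0.02},{"spin": 0,"translation": [0,0,0.03],"jaw": 0.02},{"spin": 0,"translation": [0,0,0.03],"jaw": 0.02},{"spin": 0,"translation": [0,0,0.03],"jaw": 0.02},{"spin": 0,"translation": [0,0,0.02],"jaw": 0.02}]'

```text
time: 17.23
tool_pos: [628.7, 7.3, 23.3]
tcp_rot: [-179.8, -0.0, 94.8]
ft_force: [-0.2, -0.6, -2.2]
finger_gap: 29.1
grip_force: 40.2
```

carry_out --commands '[{"spin": 0,"translation": [0,0,0],"jaw": 0.02},{"spin": 0,"translation": [0,0,0],"jaw": 0.02},{"spin": 0,"translation": [0,0,0],"jaw": 0.02},{"spin": 0,"translation": [0,0,0],"jaw": 0.02},{"spin": 0,"translation": [0,0,0.008],"jaw": 0.02},{"spin": 0,"translation": [0,0,0.008],"jaw": 0.02},{"spin": 0,"translation": [0,0,0.006],"jaw": 0.02},{"spin": 0,"translation": [0,0,0],"jaw": 0.02}]'

```text
time: 17.9
tool_pos: [628.9, 6.9, 2.4]
tcp_rot: [-179.8, -0.0, 94.8]
ft_force: [-0.0, -0.1, -1.4]
finger_gap: 28.8
grip_force: 40.1
```

carry_out --commands '[{"spin": 0,"translation": [0,0,0],"jaw": 0.02},{"spin": 0,"translation": [0,0,0],"jaw": 0.02},{"spin": 0,"translation": [0,0,0],"jaw": 0.02},{"spin": 0,"translation": [0,0,0],"jaw": 0.02},{"spin": 0,"translation": [0,0,0],"jaw": 0.02},{"spin": 0,"translation": [0,0,0],"jaw": 0.02},{"spin": 0,"translation": [0,0,0],"jaw": 0.02},{"spin": 0,"translation": [0,0,0],"jaw": 0.02}]'

```text
time: 18.57
tool_pos: [630.5, 6.8, 4.7]
tcp_rot: [180.0, 0.0, 94.8]
ft_force: [0.4, 0.6, -1.3]
finger_gap: 29.1
grip_force: 40.1
```

carry_out --commands '[{"spin": 0,"translation": [-0.001,0,0.002],"jaw": 0.02},{"spin": 0,"translation": [0,0,0],"jaw": 0.02},{"spin": 0,"translation": [0,0,0],"jaw": 0.02},{"spin": 0,"translation": [0,0,0],"jaw": 0.04},{"spin": 0,"translation": [0,0,0],"jaw": 0.044},{"spin": 0,"translation": [0,0,0],"jaw": 0.044},{"spin": 0,"translation": [0,0,0],"jaw": 0.044},{"spin": 0,"translation": [0,0,0],"jaw": 0.044}]'

```text
time: 19.23
tool_pos: [630.7, 5.9, 2.7]
tcp_rot: [180.0, 0.0, 94.8]
ft_force: [0.7, -0.3, 0.6]
finger_gap: 43.8
grip_force: 0.0
```

carry_out --commands '[{"spin": 0,"translation": [0,0,-0.02],"jaw": 0.044},{"spin": 0,"translation": [0,0,-0.03],"jaw": 0.06},{"spin": 0,"translation": [0,0,-0.04],"jaw": 0.085},{"spin": 0,"translation": [0,0,-0.04],"jaw": 0.085},{"spin": 0.11,"translation": [0,0,0],"jaw": 0.085},{"spin": 0.11,"translation": [0,0,0],"jaw": 0.085},{"spin": 0.11,"translation": [0,0,0],"jaw": 0.085},{"spin": 0.11,"translation": [0,0,0],"jaw": 0.085}]'

```text
time: 19.9
tool_pos: [630.7, 5.9, 133.1]
tcp_rot: [180.0, -0.0, 69.2]
ft_force: [-0.7, 0.5, -0.2]
finger_gap: 84.9
grip_force: 0.0
```

```bash
python3 - <<'E'
from go import *
s=snap("scene");print(locs(s,"transformer0",0),locs(s,"tray",0))
s=snap("side");print(locs(s,"transformer0",0))
go(440.5,-347,100,6)
E
```

```text
[(0.88, [241.7, 293.6], [428.4, -231.9]), (0.85, [388.4, 288.1], [631.3, 8.5]), (0.76, [195.7, 325.7], [439.0, -351.8])] [(0.94, [117.6, 383.1], [460.0, -527.0]), (0.93, [339.5, 162.0], [179.0, 298.3]), (0.86, [368.8, 286.3], [598.8, -18.1]), (0.66, [284.3, 420.5], [721.5, -351.9]), (0.59, [172.8, 268.9], [256.3, -301.2])]
[(0.87, [354.3, 309.1], [434.3, -230.9]), (0.73, [389.6, 335.8], [447.5, -339.2]), (0.72, [356.2, 222.8], [633.4, 14.0])]
now [630.5   5.8 132.5] [-180.     0.    69.8] gap 84.8 f [ 0.3 -0.3 -0.6]
shift now-axes mm [-396.8  -56.2   32.5] end-axes [-225.8  331.1   32.5] spin 1.113
```

carry_out --commands '[{"spin": 0,"translation": [-0.0397,-0.0056,0],"jaw": 0.085},{"spin": 0,"translation": [-0.0397,-0.0056,0],"jaw": 0.085},{"spin": 0,"translation": [-0.0397,-0.0056,0],"jaw": 0.085},{"spin": 0,"translation": [-0.0397,-0.0056,0],"jaw": 0.085},{"spin": 0,"translation": [-0.0397,-0.0056,0],"jaw": 0.085},{"spin": 0,"translation": [-0.0397,-0.0056,0],"jaw": 0.085},{"spin": 0,"translation": [-0.0397,-0.0056,0],"jaw": 0.085},{"spin": 0,"translation": [-0.0397,-0.0056,0],"jaw": 0.085}]'

```text
time: 20.82
tool_pos: [476.4, -277.5, 132.8]
tcp_rot: [180.0, 0.0, 69.7]
ft_force: [0.5, -0.3, 0.9]
finger_gap: 84.7
grip_force: 0.0
```

carry_out --commands '[{"spin": 0,"translation": [-0.0397,-0.0056,0],"jaw": 0.085},{"spin": 0,"translation": [-0.0397,-0.0056,0],"jaw": 0.085},{"spin": 0.111,"translation": [0,0,0.006],"jaw": 0.085},{"spin": 0.111,"translation": [0,0,0.008],"jaw": 0.085},{"spin": 0.111,"translation": [0,0,0.008],"jaw": 0.085},{"spin": 0.111,"translation": [0,0,0.008],"jaw": 0.085},{"spin": 0.111,"translation": [0,0,0.008],"jaw": 0.085},{"spin": 0.111,"translation": [0,0,0.008],"jaw": 0.085}]'

```text
time: 21.48
tool_pos: [439.2, -346.6, 86.2]
tcp_rot: [180.0, -0.0, 31.2]
ft_force: [1.2, -0.3, 0.3]
finger_gap: 84.9
grip_force: 0.0
```

carry_out --commands '[{"spin": 0.111,"translation": [0,0,0.008],"jaw": 0.085},{"spin": 0.111,"translation": [0,0,0.008],"jaw": 0.085},{"spin": 0.111,"translation": [0,0,0.008],"jaw": 0.085},{"spin": 0.111,"translation": [0,0,0.01],"jaw": 0.085},{"spin": 0,"translation": [0,0,0],"jaw": 0.07},{"spin": 0,"translation": [0,0,0],"jaw": 0.06},{"spin": 0,"translation": [0,0,0],"jaw": 0.06},{"spin": 0,"translation": [0,0,0],"jaw": 0.06}]'

```text
time: 22.15
tool_pos: [439.7, -346.9, 53.4]
tcp_rot: [179.9, -0.0, 6.1]
ft_force: [-0.3, -0.7, 0.3]
finger_gap: 60.0
grip_force: 0.0
```

```bash
python3 - <<'E'
from go import *
go(440.5,-347,-3,6)
s=snap("wrist");print(locs(s,"transformer0",0));print(s["extrinsics"].round(3).tolist())
x,y=[int(v) for v in proj(s,(440.5,-347,20))]
i=s["pixels"][max(y-50,0):y+50,max(x-50,0):x+50];print(x,y);cv2.imwrite("pics/w7.png",cv2.resize(np.clip(i*1.8,0,255).astype(np.uint8),(500,500),interpolation=cv2.INTER_CUBIC))
go(440.5,-347,-3,6)
E
```

```text
now [ 439.7 -346.9   53.4] [179.9  -0.    6.1] gap 60.0 f [-0.3 -0.7  0.3]
shift now-axes mm [ 0.7  0.1 56.4] end-axes [ 0.7  0.1 56.4] spin 0.002
[(0.88, [147.0, 238.7], [435.0, -233.4]), (0.61, [320.1, 245.0], [443.1, -347.2])]
[[0.106, -0.952, -0.286, 512.325], [-0.994, -0.102, -0.031, -339.238], [0.0, 0.288, -0.958, 217.371], [0.0, 0.0, 0.0, 1.0]]
319 260
now [ 439.7 -347.    53.4] [179.9  -0.    6.1] gap 59.5 f [-0.6 -0.8  0.2]
shift now-axes mm [ 0.8  0.1 56.4] end-axes [ 0.8  0.1 56.4] spin 0.001
```

View pics/w7.png

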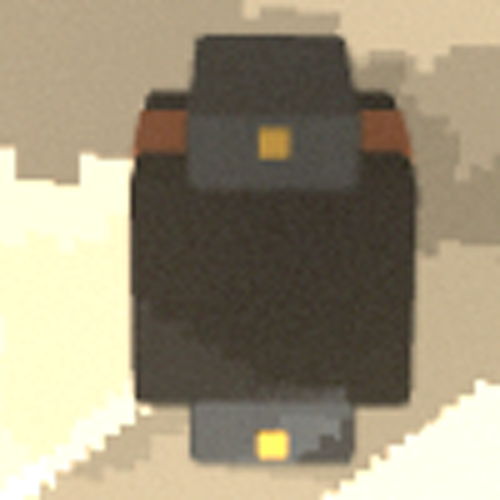

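```bash
python3 - <<'E'
from go import *
s={"fish":1,"K":np.array([[371.648,0,319.281],[0,371.648,238.136],[0,0,1]]),"extrinsics":np.array([[0.106, -0.952, -0.286, 512.325], [-0.994, -0.102, -0.031, -339.238], [0.0, 0.288, -0.958, 217.371], [0.0, 0.0, 0.0, 1.0]])}
A=pz(s,(323.4,238.6),36);B=pz(s,(323.4,299),36);print(A,B,(A+B)/2)
E
```

```text
[ 458.2 -347.2   36. ] [ 424.2 -351.    36. ] [ 441.2 -349.1   36. ]
```

carry_out --commands '[{"spin": 0,"translation": [0.001,0.0015,0.02],"jaw": 0.06},{"spin": 0,"translation": [0,0,0.02],"jaw": 0.06},{"spin": 0,"translation": [0,0,0.016],"jaw": 0.06},{"spin": 0,"translation": [0,0,0],"jaw": 0.06},{"spin": 0,"translation": [0,0,0],"jaw": 0.06},{"spin": 0,"translation": [0,0,0],"jaw": 0.05},{"spin": 0,"translation": [0,0,0],"jaw": 0.02},{"spin": 0,"translation": [0,0,0],"jaw": 0.02}]'

```text
time: 22.92
tool_pos: [441.6, -349.0, -1.5]
tcp_rot: [179.9, -0.1, 6.0]
ft_force: [1.2, -2.4, 0.5]
finger_gap: 29.2
grip_force: 40.1
```

carry_out --commands '[{"spin": 0,"translation": [0,0,0],"jaw": 0.02},{"spin": 0,"translation": [0,0,0],"jaw": 0.02},{"spin": 0,"translation": [0,0,0],"jaw": 0.02},{"spin": 0,"translation": [0,0,0],"jaw": 0.02},{"spin": 0,"translation": [0,0,0],"jaw": 0.02},{"spin": 0,"translation": [0,0,0],"jaw": 0.02},{"spin": 0,"translation": [0,0,0],"jaw": 0.02},{"spin": 0,"translation": [0,0,0],"jaw": 0.02}]'

```text
time: 23.58
tool_pos: [441.6, -349.1, -1.6]
tcp_rot: [179.9, -0.1, 6.0]
ft_force: [0.0, 0.3, 6.6]
finger_gap: 29.1
grip_force: 40.9
```

carry_out --commands '[{"spin": 0,"translation": [0,0,-0.02],"jaw": 0.02},{"spin": -0.1106,"translation": [0,0,-0.03],"jaw": 0.02},{"spin": -0.1106,"translation": [0,0,-0.03],"jaw": 0.02},{"spin": -0.1106,"translation": [0,0,-0.03],"jaw": 0.02},{"spin": -0.1106,"translation": [0,0,-0.03],"jaw": 0.02},{"spin": -0.1106,"translation": [0,0,0],"jaw": 0.02},{"spin": -0.1106,"translation": [0,0,0],"jaw": 0.02},{"spin": -0.1106,"translation": [0,0,0],"jaw": 0.02}]'

```text
time: 24.25
tool_pos: [440.9, -348.3, 138.0]
tcp_rot: [179.9, 0.0, 50.6]
ft_force: [-0.4, 0.2, -1.1]
finger_gap: 29.3
grip_force: 40.1
```

carry_out --commands '[{"spin": -0.1106,"translation": [0,0,0],"jaw": 0.02},{"spin": -0.1106,"translation": [0,0,0],"jaw": 0.02},{"spin": -0.1106,"translation": [0,0,0],"jaw": 0.02},{"spin": -0.1106,"translation": [0,0,0],"jaw": 0.02},{"spin": -0.1106,"translation": [0,0,0],"jaw": 0.02},{"spin": -0.1106,"translation": [0,0,0],"jaw": 0.02},{"spin": -0.1106,"translation": [0,0,0],"jaw": 0.02},{"spin": 0,"translation": [0.0338,0.016,0],"jaw": 0.02}]'

```text
time: 24.92
tool_pos: [452.1, -317.2, 137.1]
tcp_rot: [-180.0, 0.2, 95.0]
ft_force: [2.1, -0.4, -0.8]
finger_gap: 29.1
grip_force: 40.0
```

carry_out --commands '[{"spin": 0,"translation": [0.0338,0.016,0],"jaw": 0.02},{"spin": 0,"translation": [0.0338,0.016,0],"jaw": 0.02},{"spin": 0,"translation": [0.0338,0.016,0],"jaw": 0.02},{"spin": 0,"translation": [0.0338,0.016,0],"jaw": 0.02},{"spin": 0,"translation": [0.0338,0.016,0],"jaw": 0.02},{"spin": 0,"translation": [0.0338,0.016,0],"jaw": 0.02},{"spin": 0,"translation": [0.0338,0.016,0],"jaw": 0.02},{"spin": 0,"translation": [0.0338,0.016,0],"jaw": 0.02}]'

```text
time: 25.58
tool_pos: [559.6, -31.2, 137.0]
tcp_rot: [180.0, 0.0, 94.7]
ft_force: [0.4, -0.6, -1.5]
finger_gap: 28.8
grip_force: 40.0
```

carry_out --commands '[{"spin": 0,"translation": [0.0338,0.016,0],"jaw": 0.02},{"spin": 0,"translation": [0,0,0.03],"jaw": 0.02},{"spin": 0,"translation": [0,0,0.03],"jaw": 0.02},{"spin": 0,"translation": [0,0,0.02],"jaw": 0.02},{"spin": 0,"translation": [0,0,0],"jaw": 0.02},{"spin": 0,"translation": [0,0,0],"jaw": 0.02},{"spin": 0,"translation": [0,0,0],"jaw": 0.02},{"spin": 0,"translation": [0,0,0],"jaw": 0.02}]'

```text
time: 26.25
tool_pos: [574.2, 1.6, 59.1]
tcp_rot: [179.8, 0.0, 94.6]
ft_force: [-0.3, 0.3, -0.4]
finger_gap: 29.3
grip_force: 40.0
```

```bash
python3 go.py 573.3 0.7 5 94.75
```

```text
now [574.2   1.6  59.1] [179.8   0.   94.6] gap 29.3 f [-0.3  0.3 -0.4]
shift now-axes mm [-0.8 -1.  54.1] end-axes [-0.8 -1.  54.1] spin -0.002
```

carry_out --commands '[{"spin": 0,"translation": [-0.001,-0.001,0.02],"jaw": 0.02},{"spin": 0,"translation": [0,0,0.02],"jaw": 0.02},{"spin": 0,"translation": [0,0,0.01],"jaw": 0.02},{"spin": 0,"translation": [0,0,0.003],"jaw": 0.02},{"spin": 0,"translation": [0,0,0.002],"jaw": 0.02},{"spin": 0,"translation": [0,0,0],"jaw": 0.02},{"spin": 0,"translation": [0,0,0],"jaw": 0.02},{"spin": 0,"translation": [0,0,0],"jaw": 0.02}]'

```text
time: 26.92
tool_pos: [572.8, 0.6, 3.4]
tcp_rot: [179.9, 0.0, 94.7]
ft_force: [-3.1, 0.4, 7.7]
finger_gap: 29.4
grip_force: 41.0
```

carry_out --commands '[{"spin": 0,"translation": [0,0,0],"jaw": 0.02},{"spin": 0,"translation": [0,0,0],"jaw": 0.02},{"spin": 0,"translation": [0,0,0],"jaw": 0.044},{"spin": 0,"translation": [0,0,0],"jaw": 0.044},{"spin": 0,"translation": [0,0,0],"jaw": 0.044},{"spin": 0,"translation": [0,0,0],"jaw": 0.044},{"spin": 0,"translation": [0,0,-0.02],"jaw": 0.044},{"spin": 0,"translation": [0,0,-0.02],"jaw": 0.044}]'

```text
time: 27.58
tool_pos: [569.7, 1.1, 40.2]
tcp_rot: [-179.8, -0.0, 94.7]
ft_force: [1.3, 0.7, 0.9]
finger_gap: 44.0
grip_force: 0.0
```

carry_out --commands '[{"spin": 0,"translation": [0,0,-0.03],"jaw": 0.06},{"spin": 0,"translation": [0,0,-0.03],"jaw": 0.085},{"spin": 0,"translation": [0,0,-0.03],"jaw": 0.085},{"spin": 0,"translation": [0,0,0],"jaw": 0.085},{"spin": 0,"translation": [0,0,0],"jaw": 0.085},{"spin": 0,"translation": [0,0,0],"jaw": 0.085},{"spin": 0,"translation": [0,0,0],"jaw": 0.085},{"spin": 0,"translation": [0,0,0],"jaw": 0.085}]'

```text
time: 28.25
tool_pos: [570.3, 1.0, 129.6]
tcp_rot: [-179.8, -0.0, 94.7]
ft_force: [0.4, 0.1, -0.0]
finger_gap: 85.1
grip_force: 0.0
```

```bash
python3 - <<'E'
from go import *
s=snap("scene");print(locs(s,"transformer0",0))
s=snap("side");print(locs(s,"transformer0",0))
go(435.3,-232,100,134)
E
```

```text
[(0.94, [242.8, 296.3], [436.6, -234.8]), (0.73, [365.0, 274.4], [567.4, 2.9]), (0.57, [386.7, 289.5], [631.6, 2.7])]
[(0.84, [358.1, 309.1], [441.4, -236.0]), (0.78, [337.6, 231.3], [571.5, 15.0]), (0.49, [358.3, 222.4], [639.0, 12.0])]
now [571.1   1.  130.7] [-179.9   -0.    94.7] gap 85.5 f [-0.9 -1.2  0.1]
shift now-axes mm [-221.1 -154.2   30.7] end-axes [ -73.3 -259.5   30.7] spin -0.687
```

carry_out --commands '[{"spin": 0,"translation": [-0.0316,-0.022,0],"jaw": 0.085},{"spin": 0,"translation": [-0.0316,-0.022,0],"jaw": 0.085},{"spin": 0,"translation": [-0.0316,-0.022,0],"jaw": 0.085},{"spin": 0,"translation": [-0.0316,-0.022,0],"jaw": 0.085},{"spin": 0,"translation": [-0.0316,-0.022,0],"jaw": 0.085},{"spin": 0,"translation": [-0.0316,-0.022,0],"jaw": 0.085},{"spin": 0,"translation": [-0.0316,-0.022,0],"jaw": 0.085},{"spin": -0.098,"translation": [0,0,0.01],"jaw": 0.085}]'

```text
time: 29.12
tool_pos: [434.1, -238.2, 123.5]
tcp_rot: [180.0, 0.3, 99.9]
ft_force: [0.8, -0.4, 0.0]
finger_gap: 84.9
grip_force: 0.0
```

carry_out --commands '[{"spin": -0.098,"translation": [0,0,0.01],"jaw": 0.085},{"spin": -0.098,"translation": [0,0,0.01],"jaw": 0.085},{"spin": -0.098,"translation": [0,0,0.01],"jaw": 0.085},{"spin": -0.098,"translation": [0,0,0.01],"jaw": 0.085},{"spin": -0.098,"translation": [0,0,0.01],"jaw": 0.085},{"spin": -0.099,"translation": [0,0,0.015],"jaw": 0.085},{"spin": 0,"translation": [0,0,0],"jaw": 0.06},{"spin": 0,"translation": [0,0,0],"jaw": 0.06}]'

```text
time: 29.78
tool_pos: [435.2, -231.5, 55.7]
tcp_rot: [-180.0, -0.1, 133.9]
ft_force: [-0.7, -0.0, 0.4]
finger_gap: 63.1
grip_force: 0.0
```

carry_out --commands '[{"spin": 0,"translation": [0,0,0],"jaw": 0.06},{"spin": 0,"translation": [0,0,0],"jaw": 0.06},{"spin": 0,"translation": [0,0,0],"jaw": 0.06},{"spin": 0,"translation": [0,0,0],"jaw": 0.06},{"spin": 0,"translation": [0,0,0],"jaw": 0.06},{"spin": 0,"translation": [0,0,0],"jaw": 0.06},{"spin": 0,"translation": [0,0,0],"jaw": 0.06},{"spin": 0,"translation": [0,0,0],"jaw": 0.06}]'

```text
time: 30.45
tool_pos: [436.0, -232.1, 56.6]
tcp_rot: [-180.0, 0.0, 134.0]
ft_force: [1.3, -0.1, -0.5]
finger_gap: 59.9
grip_force: 0.0
```

```bash
python3 - <<'E'
from go import *
go(435.3,-233,-3,134)
s=snap("wrist");print(locs(s,"transformer0",0))
x,y=[int(v) for v in proj(s,(435.3,-233,36))]
i=s["pixels"][y-60:y+60,x-60:x+60].astype(int);b,g,rr=i[...,0],i[...,1],i[...,2]
m=((rr>110)&(rr-b>70)&(g>rr*.55)).astype(np.uint8)
n,l,st,c=cv2.connectedComponentsWithStats(m)
k=sorted(range(1,n),key=lambda j:-st[j,4])[:6]
for j in k: q=c[j]+[x-60,y-60];print(st[j,4],q.round(1),pz(s,q,36))
E
```

```text
now [ 436.  -232.1   56.6] [-180.    0.  134.] gap 59.9 f [ 1.3 -0.1 -0.5]
shift now-axes mm [-0.1 -1.1 59.6] end-axes [-0.1 -1.1 59.6] spin 0.0
[(0.85, [320.1, 245.1], [434.3, -230.1])]
29 [318.6 236.9] [ 422.6 -219.2   36. ]
7 [317.6 296. ] [ 445.6 -243.9   36. ]
```

carry_out --commands '[{"spin": 0.017,"translation": [0.001,-0.001,0.02],"jaw": 0.06},{"spin": 0,"translation": [0,0,0.02],"jaw": 0.06},{"spin": 0,"translation": [0,0,0.018],"jaw": 0.06},{"spin": 0,"translation": [0,0,0],"jaw": 0.06},{"spin": 0,"translation": [0,0,0],"jaw": 0.06},{"spin": 0,"translation": [0,0,0],"jaw": 0.05},{"spin": 0,"translation": [0,0,0],"jaw": 0.02},{"spin": 0,"translation": [0,0,0],"jaw": 0.02}]'

```text
time: 31.22
tool_pos: [435.9, -232.9, 0.3]
tcp_rot: [180.0, 0.2, 133.1]
ft_force: [2.9, -1.9, 0.1]
finger_gap: 28.8
grip_force: 39.9
```

carry_out --commands '[{"spin": 0,"translation": [0,0,0],"jaw": 0.02},{"spin": 0,"translation": [0,0,0],"jaw": 0.02},{"spin": 0,"translation": [0,0,0],"jaw": 0.02},{"spin": 0,"translation": [0,0,0],"jaw": 0.02},{"spin": 0,"translation": [0,0,0],"jaw": 0.02},{"spin": 0,"translation": [0,0,0],"jaw": 0.02},{"spin": 0,"translation": [0,0,0],"jaw": 0.02},{"spin": 0,"translation": [0,0,0],"jaw": 0.02}]'

```text
time: 31.88
tool_pos: [435.9, -233.0, 0.3]
tcp_rot: [180.0, 0.2, 133.1]
ft_force: [-0.5, 0.2, 7.5]
finger_gap: 28.6
grip_force: 40.8
```

```bash
python3 go.py 634.3 -44.3 100 94.75
```

```text
now [ 4.359e+02 -2.330e+02  3.000e-01] [180.    0.2 133.1] gap 28.6 f [-0.5  0.2  7.5]
shift now-axes mm [  2.4 273.8 -99.7] end-axes [171.6 213.3 -99.7] spin 0.669
```

carry_out --commands '[{"spin": 0,"translation": [0,0,-0.02],"jaw": 0.02},{"spin": 0.0956,"translation": [0,0,-0.03],"jaw": 0.02},{"spin": 0.0956,"translation": [0,0,-0.03],"jaw": 0.02},{"spin": 0.0956,"translation": [0,0,-0.03],"jaw": 0.02},{"spin": 0.0956,"translation": [0,0,-0.03],"jaw": 0.02},{"spin": 0.0956,"translation": [0,0,0],"jaw": 0.02},{"spin": 0.0956,"translation": [0,0,0],"jaw": 0.02},{"spin": 0.0956,"translation": [0,0,0],"jaw": 0.02}]'

```text
time: 32.55
tool_pos: [435.1, -232.4, 139.9]
tcp_rot: [179.9, 0.1, 94.4]
ft_force: [-0.8, 0.4, -1.4]
finger_gap: 28.8
grip_force: 40.0
```

carry_out --commands '[{"spin": 0,"translation": [0.0245,0.0305,0],"jaw": 0.02},{"spin": 0,"translation": [0.0245,0.0305,0],"jaw": 0.02},{"spin": 0,"translation": [0.0245,0.0305,0],"jaw": 0.02},{"spin": 0,"translation": [0.0245,0.0305,0],"jaw": 0.02},{"spin": 0,"translation": [0.0245,0.0305,0],"jaw": 0.02},{"spin": 0,"translation": [0.0245,0.0305,0],"jaw": 0.02},{"spin": 0,"translation": [0.0245,0.0305,0],"jaw": 0.02},{"spin": 0,"translation": [0,0,0.03],"jaw": 0.02}]'

```text
time: 33.22
tool_pos: [642.1, -38.8, 116.1]
tcp_rot: [179.2, 0.0, 94.9]
ft_force: [2.2, -0.9, 0.5]
finger_gap: 28.9
grip_force: 40.3
```

carry_out --commands '[{"spin": 0,"translation": [0,0,0.03],"jaw": 0.02},{"spin": 0,"translation": [0,0,0.02],"jaw": 0.02},{"spin": 0,"translation": [0,0,0],"jaw": 0.02},{"spin": 0,"translation": [0,0,0],"jaw": 0.02},{"spin": 0,"translation": [0,0,0],"jaw": 0.02},{"spin": 0,"translation": [0,0,0],"jaw": 0.02},{"spin": 0,"translation": [0,0,0],"jaw": 0.02},{"spin": 0,"translation": [0,0,0],"jaw": 0.02}]'

```text
time: 33.88
tool_pos: [634.5, -44.0, 60.5]
tcp_rot: [179.8, 0.0, 94.7]
ft_force: [-0.5, 0.2, -0.8]
finger_gap: 28.8
grip_force: 40.2
```

```bash
python3 go.py 634.3 -44.3 5 94.75
```

```text
now [634.5 -44.   60.5] [179.8   0.   94.7] gap 28.8 f [-0.5  0.2 -0.8]
shift now-axes mm [-0.3 -0.2 55.5] end-axes [-0.3 -0.2 55.5] spin -0.001
```

carry_out --commands '[{"spin": 0,"translation": [0,0,0.02],"jaw": 0.02},{"spin": 0,"translation": [0,0,0.02],"jaw": 0.02},{"spin": 0,"translation": [0,0,0.01],"jaw": 0.02},{"spin": 0,"translation": [0,0,0.003],"jaw": 0.02},{"spin": 0,"translation": [0,0,0.002],"jaw": 0.02},{"spin": 0,"translation": [0,0,0],"jaw": 0.02},{"spin": 0,"translation": [0,0,0],"jaw": 0.02},{"spin": 0,"translation": [0,0,0],"jaw": 0.02}]'

```text
time: 34.55
tool_pos: [633.8, -43.7, 5.1]
tcp_rot: [180.0, 0.0, 94.7]
ft_force: [-4.4, 0.5, 6.4]
finger_gap: 28.9
grip_force: 41.5
```

carry_out --commands '[{"spin": 0,"translation": [0,0,0],"jaw": 0.02},{"spin": 0,"translation": [0,0,0],"jaw": 0.02},{"spin": 0,"translation": [0,0,0],"jaw": 0.044},{"spin": 0,"translation": [0,0,0],"jaw": 0.044},{"spin": 0,"translation": [0,0,0],"jaw": 0.044},{"spin": 0,"translation": [0,0,0],"jaw": 0.044},{"spin": 0,"translation": [0,0,-0.02],"jaw": 0.044},{"spin": 0,"translation": [0,0,-0.02],"jaw": 0.044}]'

```text
time: 35.22
tool_pos: [631.5, -43.4, 42.0]
tcp_rot: [-179.8, -0.1, 94.7]
ft_force: [0.3, 0.1, -0.2]
finger_gap: 44.0
grip_force: 0.0
```

carry_out --commands '[{"spin": 0,"translation": [-0.01,0,-0.03],"jaw": 0.06},{"spin": 0,"translation": [-0.035,0,-0.02],"jaw": 0.06},{"spin": 0,"translation": [-0.035,0,-0.02],"jaw": 0.06},{"spin": 0,"translation": [-0.035,0,0],"jaw": 0.06},{"spin": 0,"translation": [-0.03,0,0],"jaw": 0.06},{"spin": 0,"translation": [0,0,0],"jaw": 0.06},{"spin": 0,"translation": [0,0,0],"jaw": 0.06},{"spin": 0,"translation": [0,0,0],"jaw": 0.06}]'

```text
time: 35.88
tool_pos: [644.9, -187.8, 113.0]
tcp_rot: [-180.0, -0.0, 94.7]
ft_force: [-0.2, 0.3, -0.6]
finger_gap: 60.4
grip_force: 0.0
```

```bash
python3 - <<'E'
from go import *
go(611,-109,100,4.7)
a=snap("scene");print(locs(a,"transformer0",0),locs(a,"spool",0))
s=snap("wrist");np.savez("w8.npz",K=s["K"],E=s["extrinsics"])
for t,z in [("tray",0),("tray_handle",55),("dock_rail",0),("dock_stop",0),("wedge_tail",26),("transformer0",5)]: print(t,locs(s,t,z))
cv2.imwrite("pics/w8.png",s["pixels"])
E
```

```text
now [ 644.9 -187.8  113. ] [-180.    -0.    94.7] gap 60.4 f [-0.2  0.3 -0.6]
shift now-axes mm [ 81.3 -27.4  13. ] end-axes [-27.3 -81.3  13. ] spin 1.57
[(0.83, [366.5, 275.7], [572.5, 2.3]), (0.64, [387.3, 286.8], [627.0, 9.7]), (0.61, [373.7, 299.2], [632.2, -38.5])] [(0.64, [365.5, 360.8], [729.5, -164.6])]
tray [(0.92, [380.2, 394.8], [717.4, -349.4]), (0.76, [281.3, 6.1], [602.5, -20.0]), (0.73, [157.6, 474.1], [464.1, -530.5])]
tray_handle [(0.56, [276.3, 119.0], [612.8, -109.2]), (0.56, [323.4, 374.8], [656.0, -285.0])]
dock_rail []
dock_stop [(0.35, [276.6, 117.0], [606.5, -106.5])]
wedge_tail [(0.67, [279.9, 6.2], [605.0, -28.9])]
transformer0 [(0.86, [320.7, 33.3], [633.6, -41.7])]
```

View pics/w8.png

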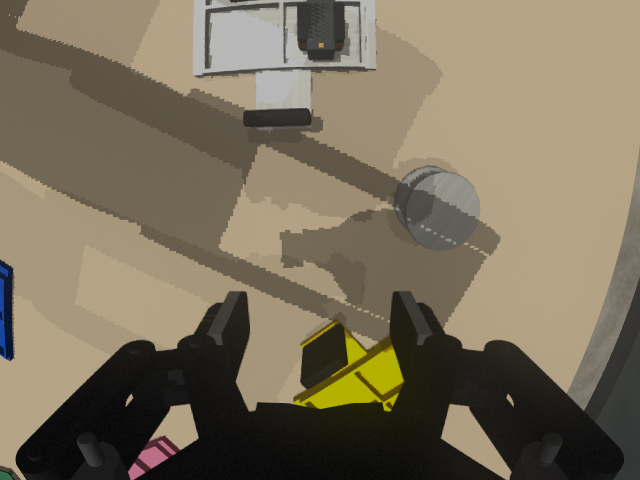

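carry_out --commands '[{"spin": 0,"translation": [0.034,-0.003,-0.02],"jaw": 0.06},{"spin": 0,"translation": [0.034,-0.003,-0.02],"jaw": 0.06},{"spin": 0,"translation": [0.034,-0.003,-0.02],"jaw": 0.06},{"spin": 0,"translation": [0.034,-0.003,-0.02],"jaw": 0.06},{"spin": 0,"translation": [0.034,-0.003,-0.02],"jaw": 0.06},{"spin": 0,"translation": [0.034,-0.003,-0.02],"jaw": 0.06},{"spin": 0,"translation": [0.034,-0.003,-0.02],"jaw": 0.06},{"spin": 0,"translation": [0.034,-0.003,-0.02],"jaw": 0.06}]'

```text
time: 37.05
tool_pos: [598.3, 82.5, 274.8]
tcp_rot: [180.0, 0.0, 94.7]
ft_force: [0.1, 0.2, 0.3]
finger_gap: 60.4
grip_force: 0.0
```

carry_out --commands '[{"spin": 0,"translation": [0,0,0],"jaw": 0.06},{"spin": 0,"translation": [0,0,0],"jaw": 0.06},{"spin": 0,"translation": [0,0,0],"jaw": 0.06},{"spin": 0,"translation": [0,0,0],"jaw": 0.06},{"spin": 0,"translation": [0,0,0],"jaw": 0.06},{"spin": 0,"translation": [0,0,0],"jaw": 0.06},{"spin": 0,"translation": [0,0,0],"jaw": 0.06},{"spin": 0,"translation": [0,0,0],"jaw": 0.06}]'

```text
time: 37.72
tool_pos: [598.9, 80.3, 273.1]
tcp_rot: [-180.0, 0.0, 94.7]
ft_force: [-0.6, -0.2, 0.1]
finger_gap: 60.2
grip_force: 0.0
```

```bash
python3 - <<'E'
from go import *
go(611,-109,100,4.7)
s=snap("wrist");np.savez("w9.npz",K=s["K"],E=s["extrinsics"])
for t,z in [("tray",0),("tray_handle",55),("dock",0),("dock_rail",0),("dock_stop",0),("wedge_tail",26),("transformer0",5),("hammer",3),("hammer_head",16),("mat",0)]: print(t,locs(s,t,z))
cv2.imwrite("pics/w9.png",s["pixels"])
E
```

```text
now [598.9  80.3 273.1] [-180.     0.    94.7] gap 60.2 f [-0.6 -0.2  0.1]
shift now-axes mm [-189.7   -3.3  173.1] end-axes [ -3.5 189.7 173.1] spin 1.57
tray [(0.91, [314.9, 270.1], [600.8, -20.0]), (0.8, [49.0, 32.1], [198.3, 294.2])]
tray_handle [(0.85, [318.0, 355.0], [612.2, -110.8]), (0.78, [52.6, 393.8], [172.6, -272.7]), (0.24, [395.8, 363.3], [711.6, -118.3])]
dock []
dock_rail [(0.83, [383.0, 153.3], [669.4, 132.6])]
dock_stop [(0.76, [342.6, 62.4], [612.7, 235.4])]
wedge_tail [(0.96, [239.5, 189.4], [507.5, 80.4]), (0.49, [341.0, 291.2], [634.1, -34.8])]
transformer0 [(0.98, [339.7, 253.8], [629.5, 5.9]), (0.76, [343.5, 291.2], [639.4, -44.2]), (0.72, [295.4, 248.4], [574.7, 8.5])]
hammer []
hammer_head []
mat []
```

View pics/w9.png

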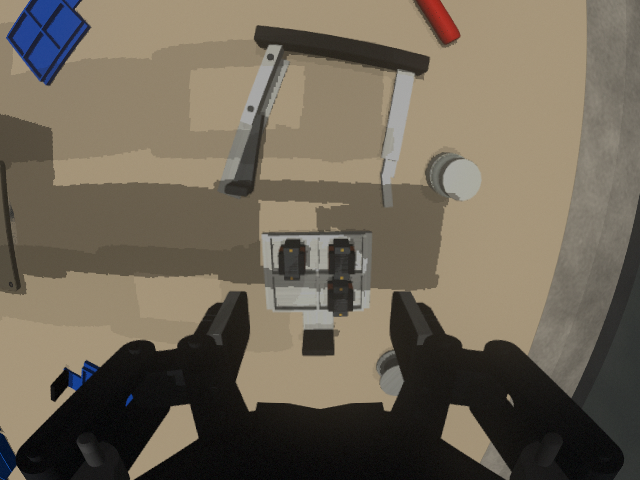

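```bash
python3 - <<'E'
from h import *
from scipy.optimize import least_squares
d=np.load("w9.npz");s={"K":d["K"],"extrinsics":d["E"],"fish":1}
f=lambda p,z:pz(s,p,z)[:2]
A,B=f((258,46),0),f((426,74),0);print("block foot",A,B,np.degrees(np.arctan2(*(A-B)[::-1]))-90)
A,B=f((384,157),17),f((398,74),17);print("lip",A,B,np.degrees(np.arctan2(*(B-A)[::-1])))
P=np.array([[669.5,132],[614,235],[506.3,77]])
def res(v,full=False):
    x,y,a,q=v;D=np.array([[0,-67],[105,0],[-72+.982*q,93-.191*q]]);R=np.array([[np.cos(a),-np.sin(a)],[np.sin(a),np.cos(a)]])
    return ((D@R.T+[x,y])-P).ravel()
o=least_squares(res,[605,132,1.5,5]);print(o.x[:2],np.degrees(o.x[2]),o.x[3],o.fun.round(1))
i=cv2.imread("pics/w9.png")[20:220,220:420];cv2.imwrite("pics/w9c.png",cv2.resize(i,(600,600),interpolation=cv2.INTER_CUBIC))
E
```

```text
block foot [513.  249.4] [712.3 234.5] 85.72442607156225
lip [668.  129.3] [675.1 226.3] 85.81365087136756
[603.67807958 134.08534106] 85.16638134656081 6.931025927709085 [ 0.9 -3.6 -1.5  3.7  0.5 -0.2]
```

View pics/w9c.png

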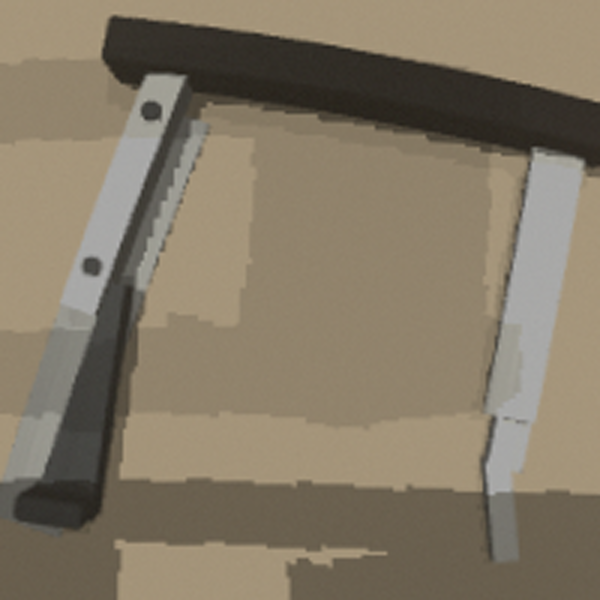

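The dock opens toward −y. Its rail lip mouth is at pixel (382,157), the block foot runs from (283,53) to (397,70), and the wedge tail is at (238,188). All three transformers stand in the tray. The dock pose is about (604.5, 134) with yaw 85.7°.

carry_out --commands '[{"spin": 0,"translation": [-0.038,-0.0007,0],"jaw": 0.06},{"spin": 0,"translation": [-0.038,-0.0007,0],"jaw": 0.06},{"spin": 0,"translation": [-0.038,-0.0007,0],"jaw": 0.06},{"spin": 0,"translation": [-0.038,-0.0007,0],"jaw": 0.06},{"spin": 0,"translation": [-0.038,-0.0007,0],"jaw": 0.06},{"spin": 0.112,"translation": [0,0,0.01],"jaw": 0.06},{"spin": 0.112,"translation": [0,0,0.01],"jaw": 0.06},{"spin": 0.112,"translation": [0,0,0.01],"jaw": 0.06}]'

```text
time: 38.93
tool_pos: [611.1, -109.9, 243.3]
tcp_rot: [180.0, -0.0, 75.0]
ft_force: [-0.5, 1.2, -0.0]
finger_gap: 59.7
grip_force: 0.0
```

carry_out --commands '[{"spin": 0.112,"translation": [0,0,0.01],"jaw": 0.05},{"spin": 0.112,"translation": [0,0,0.01],"jaw": 0.05},{"spin": 0.112,"translation": [0,0,0.01],"jaw": 0.05},{"spin": 0.112,"translation": [0,0,0.01],"jaw": 0.05},{"spin": 0.112,"translation": [0,0,0.01],"jaw": 0.05},{"spin": 0.112,"translation": [0,0,0.01],"jaw": 0.04},{"spin": 0.112,"translation": [0,0,0.01],"jaw": 0.04},{"spin": 0.112,"translation": [0,0,0.01],"jaw": 0.04}]'

```text
time: 39.6
tool_pos: [611.1, -108.6, 163.1]
tcp_rot: [180.0, 0.0, 23.8]
ft_force: [0.6, 0.2, -0.3]
finger_gap: 40.2
grip_force: 0.0
```

carry_out --commands '[{"spin": 0.112,"translation": [0,0,0.02],"jaw": 0.04},{"spin": 0.112,"translation": [0,0,0.02],"jaw": 0.04},{"spin": 0.112,"translation": [0,0,0.02],"jaw": 0.04},{"spin": 0,"translation": [0,0,0],"jaw": 0.04},{"spin": 0,"translation": [0,0,0],"jaw": 0.04},{"spin": 0,"translation": [0,0,0],"jaw": 0.04},{"spin": 0,"translation": [0,0,0],"jaw": 0.04},{"spin": 0,"translation": [0,0,0],"jaw": 0.04}]'

```text
time: 40.27
tool_pos: [612.3, -109.0, 105.5]
tcp_rot: [179.9, -0.2, 5.0]
ft_force: [0.1, -1.0, 0.7]
finger_gap: 39.9
grip_force: 0.0
```

```bash
python3 - <<'E'
from go import *
s=snap("wrist");print(locs(s,"tray_handle",55))
go(611.1,-109.5,12,4.75)
E
```

```text
[(0.93, [316.1, 252.6], [611.6, -107.2]), (0.82, [573.9, 208.7], [657.7, -284.4])]
now [ 611.9 -108.9  104.9] [ 1.8e+02 -1.0e-01  4.9e+00] gap 39.7 f [ 0.  -0.7  1. ]
shift now-axes mm [-0.8  0.6 92.9] end-axes [-0.8  0.6 92.9] spin 0.003
```

carry_out --commands '[{"spin": 0,"translation": [0,0,0.03],"jaw": 0.04},{"spin": 0,"translation": [0,0,0.03],"jaw": 0.04},{"spin": 0,"translation": [0,0,0.02],"jaw": 0.04},{"spin": 0,"translation": [0,0,0.013],"jaw": 0.04},{"spin": 0,"translation": [0,0,0],"jaw": 0.04},{"spin": 0,"translation": [0,0,0],"jaw": 0.04},{"spin": 0,"translation": [0,0,0],"jaw": 0.04},{"spin": 0,"translation": [0,0,0],"jaw": 0.02}]' --squeeze 50

```text
time: 41.03
tool_pos: [612.9, -109.1, 13.0]
tcp_rot: [179.9, -0.2, 4.9]
ft_force: [0.5, -0.2, 0.2]
finger_gap: 29.2
grip_force: 0.0
```

carry_out --commands '[{"spin": 0,"translation": [0,0,0],"jaw": 0.0},{"spin": 0,"translation": [0,0,0],"jaw": 0.0},{"spin": 0,"translation": [0,0,0],"jaw": 0.0},{"spin": 0,"translation": [0,0,0],"jaw": 0.0},{"spin": 0,"translation": [0,0,0],"jaw": 0.0},{"spin": 0,"translation": [0,0,0],"jaw": 0.0},{"spin": 0,"translation": [0,0,0],"jaw": 0.0},{"spin": 0,"translation": [0,0,0],"jaw": 0.0}]'

```text
time: 41.7
tool_pos: [612.4, -108.8, 12.5]
tcp_rot: [180.0, -0.1, 4.9]
ft_force: [-0.8, 1.2, 6.6]
finger_gap: 8.7
grip_force: 50.2
```

carry_out --commands '[{"spin": 0.02,"translation": [-0.005,-0.0006,0],"jaw": 0.0},{"spin": 0.02,"translation": [-0.005,-0.0006,0],"jaw": 0.0},{"spin": 0.02,"translation": [-0.005,-0.0006,0],"jaw": 0.0},{"spin": 0.02,"translation": [-0.005,-0.0006,0],"jaw": 0.0},{"spin": 0.02,"translation": [-0.005,-0.0006,0],"jaw": 0.0},{"spin": 0.02,"translation": [-0.005,-0.0006,0],"jaw": 0.0},{"spin": 0.02,"translation": [0,0,0],"jaw": 0.0},{"spin": 0.019,"translation": [0,0,0],"jaw": 0.0}]'

```text
time: 42.37
tool_pos: [581.7, -106.7, 12.5]
tcp_rot: [179.9, -0.1, -4.3]
ft_force: [-4.3, 0.9, 12.2]
finger_gap: 9.0
grip_force: 51.3
```

carry_out --commands '[{"spin": 0,"translation": [0,0,0],"jaw": 0.0},{"spin": 0,"translation": [0,0,0],"jaw": 0.0},{"spin": 0,"translation": [0,0,0],"jaw": 0.0},{"spin": 0,"translation": [0,0,0],"jaw": 0.0},{"spin": 0,"translation": [0,0,0],"jaw": 0.0},{"spin": 0,"translation": [0,0,0],"jaw": 0.0},{"spin": 0,"translation": [0,0,0],"jaw": 0.0},{"spin": 0,"translation": [0,0,0],"jaw": 0.0}]'

```text
time: 43.03
tool_pos: [581.6, -106.7, 12.5]
tcp_rot: [179.9, -0.1, -4.3]
ft_force: [-3.0, 0.4, 11.0]
finger_gap: 9.1
grip_force: 50.9
```

```bash
cat > dk.py <<'E'
from go import *
O=np.array([604.5,134]);a=np.radians(85.7);X=np.array([np.cos(a),np.sin(a)]);Y=np.array([-X[1],X[0]])
def todock(p): d=np.array(p[:2])-O; return np.round([d@X,d@Y],1)
def toworld(x,y): return O+x*X+y*Y
E
python3 - <<'E'
from dk import *
go(582.3,-108,12,-4.3)
print("dock",todock(r.sense()["tool_pos"]))
for n in("scene","side","wrist"):
    s=snap(n);print(n,[(l[0],l[2],todock(l[2])) for l in locs(s,"tray",0)+locs(s,"transformer0",5) if 500<l[2][0]<690 and -150<l[2][1]<150])
E
```

```text
now [ 581.6 -106.7   12.5] [ 1.799e+02 -1.000e-01 -4.300e+00] gap 9.1 f [-3.   0.4 11. ]
shift now-axes mm [0.8 1.3 0.5] end-axes [0.8 1.3 0.5] spin 0.0
dock [-241.7    4.8]
scene [(0.71, [584.5, -20.3], array([-155.4,    8.4])), (0.95, [615.3, -54.3], array([-187. ,  -24.9])), (0.93, [557.7, 9.4], array([-127.8,   37.3])), (0.83, [622.6, 0.2], array([-132.1,  -28.1])), (0.58, [543.7, -67.2], array([-205.2,   45.5]))]
side [(0.63, [562.9, 21.5], array([-115.3,   33. ])), (0.59, [524.7, 101.4], array([-38.5,  77.1])), (0.53, [615.6, 6.7], array([-126.1,  -20.6])), (0.39, [614.1, -52.1], array([-184.9,  -23.5]))]
wrist [(0.64, [586.5, -17.8], array([-152.7,    6.6])), (0.91, [612.4, -46.4], array([-179.3,  -21.4])), (0.85, [561.8, 7.9], array([-128.9,   33.1])), (0.78, [616.0, 3.6], array([-129.2,  -21.2]))]
```

carry_out --commands '[{"spin": 0,"translation": [0,-0.006,0],"jaw": 0.0},{"spin": 0,"translation": [0,-0.012,0],"jaw": 0.0},{"spin": 0,"translation": [0,-0.012,0],"jaw": 0.0},{"spin": 0,"translation": [0,-0.012,0],"jaw": 0.0},{"spin": 0,"translation": [0,-0.012,0],"jaw": 0.0},{"spin": 0,"translation": [0,-0.012,0],"jaw": 0.0},{"spin": 0,"translation": [0,-0.012,0],"jaw": 0.0},{"spin": 0,"translation": [0,-0.012,0],"jaw": 0.0}]'

```text
time: 44.15
tool_pos: [588.9, -18.2, 12.5]
tcp_rot: [179.8, -0.2, -4.3]
ft_force: [-1.2, -9.3, 8.7]
finger_gap: 9.3
grip_force: 50.4
```

carry_out --commands '[{"spin": 0,"translation": [0,-0.01,0],"jaw": 0.0},{"spin": 0,"translation": [0,-0.01,0],"jaw": 0.0},{"spin": 0,"translation": [0,-0.01,0],"jaw": 0.0},{"spin": 0,"translation": [0,-0.01,0],"jaw": 0.0},{"spin": 0,"translation": [0,0,0],"jaw": 0.0},{"spin": 0,"translation": [0,0,0],"jaw": 0.0},{"spin": 0,"translation": [0,0,0],"jaw": 0.0},{"spin": 0,"translation": [0,0,0],"jaw": 0.0}]'

```text
time: 44.82
tool_pos: [591.9, 23.7, 12.5]
tcp_rot: [-180.0, -0.2, -4.3]
ft_force: [0.2, 1.8, 8.2]
finger_gap: 9.2
grip_force: 50.5
```

```bash
python3 - <<'E'
from dk import *
go(*toworld(-34,4),12,-4.3)
print("dock",todock(r.sense()["tool_pos"]))
for n in("scene","wrist"):
    s=snap(n);print(n,[(l[0],l[2],todock(l[2])) for l in locs(s,"tray",0)+locs(s,"transformer0",5)+locs(s,"wedge_tail",26)+locs(s,"dock_rail",0) if 480<l[2][0]<690 and -150<l[2][1]<250])
E
```

```text
now [591.9  23.7  12.5] [-180.    -0.2   -4.3] gap 9.2 f [0.2 1.8 8.2]
shift now-axes mm [  0.2 -76.9   0.5] end-axes [  0.2 -76.9   0.5] spin -0.0
dock [-110.9    4.2]
scene [(0.79, [593.4, 110.3], array([-24.5,   9.3])), (0.71, [634.0, 131.1], array([ -0.7, -29.6])), (0.64, [624.3, 82.0], array([-50.4, -23.6])), (0.62, [563.2, 149.5], array([12.4, 42.3])), (0.33, [544.6, 76.8], array([-61.5,  55.4])), (0.63, [632.2, 211.9], array([ 79.8, -21.8])), (0.61, [658.8, 131.3], array([  1.4, -54.3]))]
wrist [(0.84, [597.3, 109.5], array([-25. ,   5.3])), (0.91, [573.5, 137.7], array([ 1.4, 31.2])), (0.91, [627.8, 131.8], array([ -0.4, -23.4])), (0.75, [671.8, 128.9], array([ -0. , -67.5]))]
```

carry_out --commands '[{"spin": 0,"translation": [0,-0.006,0],"jaw": 0.0},{"spin": 0,"translation": [0,-0.012,0],"jaw": 0.0},{"spin": 0,"translation": [0,-0.012,0],"jaw": 0.0},{"spin": 0,"translation": [0,-0.012,0],"jaw": 0.0},{"spin": 0,"translation": [0,-0.012,0],"jaw": 0.0},{"spin": 0,"translation": [0,-0.01,0],"jaw": 0.0},{"spin": 0,"translation": [0,-0.006,0],"jaw": 0.0},{"spin": 0,"translation": [0,0,0],"jaw": 0.0}]'

```text
time: 45.98
tool_pos: [597.4, 92.9, 12.5]
tcp_rot: [179.9, -0.2, -4.3]
ft_force: [2.5, -3.3, 7.2]
finger_gap: 9.0
grip_force: 50.4
```

carry_out --commands '[{"spin": 0,"translation": [0,0,0],"jaw": 0.0},{"spin": 0,"translation": [0,0,0],"jaw": 0.0},{"spin": 0,"translation": [0,-0.002,0],"jaw": 0.0},{"spin": 0,"translation": [0,-0.002,0],"jaw": 0.0},{"spin": 0,"translation": [0,-0.002,0],"jaw": 0.0},{"spin": 0,"translation": [0,0,0],"jaw": 0.0},{"spin": 0,"translation": [0,0,0],"jaw": 0.0},{"spin": 0,"translation": [0,0,0],"jaw": 0.0}]'

```text
time: 46.65
tool_pos: [598.2, 97.0, 12.5]
tcp_rot: [179.9, -0.3, -4.4]
ft_force: [3.2, -9.5, 6.4]
finger_gap: 9.1
grip_force: 50.3
```

carry_out --commands '[{"spin": 0,"translation": [0,-0.002,0],"jaw": 0.0},{"spin": 0,"translation": [0,-0.002,0],"jaw": 0.0},{"spin": 0,"translation": [0,0,0],"jaw": 0.0},{"spin": 0,"translation": [0,0,0],"jaw": 0.0},{"spin": 0,"translation": [0,0,0],"jaw": 0.0},{"spin": 0,"translation": [0,0,0],"jaw": 0.0},{"spin": 0,"translation": [0,0,0],"jaw": 0.0},{"spin": 0,"translation": [0,0,0],"jaw": 0.0}]'

```text
time: 47.32
tool_pos: [598.5, 100.3, 12.5]
tcp_rot: [179.8, -0.3, -4.4]
ft_force: [3.9, -12.5, 6.1]
finger_gap: 9.0
grip_force: 50.7
```

carry_out --commands '[{"spin": 0,"translation": [0,-0.002,0],"jaw": 0.0},{"spin": 0,"translation": [0,-0.002,0],"jaw": 0.0},{"spin": 0,"translation": [0,0,0],"jaw": 0.0},{"spin": 0,"translation": [0,0,0],"jaw": 0.0},{"spin": 0,"translation": [0,0,0],"jaw": 0.0},{"spin": 0,"translation": [0,0,0],"jaw": 0.0},{"spin": 0,"translation": [0,0,0],"jaw": 0.0},{"spin": 0,"translation": [0,0,0],"jaw": 0.0}]'

```text
time: 47.98
tool_pos: [598.2, 100.4, 12.5]
tcp_rot: [179.5, -0.2, -4.5]
ft_force: [-1.9, -29.6, 11.7]
finger_gap: 8.8
grip_force: 51.7
```

carry_out --commands '[{"spin": 0,"translation": [0,-0.002,0],"jaw": 0.0},{"spin": 0,"translation": [0,-0.002,0],"jaw": 0.0},{"spin": 0,"translation": [0,0,0],"jaw": 0.0},{"spin": 0,"translation": [0,0,0],"jaw": 0.0},{"spin": 0,"translation": [0,0,0],"jaw": 0.0},{"spin": 0,"translation": [0,0,0],"jaw": 0.0},{"spin": 0,"translation": [0,0,0],"jaw": 0.0},{"spin": 0,"translation": [0,0,0],"jaw": 0.0}]'

```text
time: 48.65
tool_pos: [598.0, 100.5, 12.4]
tcp_rot: [179.2, -0.1, -4.5]
ft_force: [-5.7, -45.9, 16.7]
finger_gap: 9.1
grip_force: 53.4
```

carry_out --commands '[{"spin": 0,"translation": [0,0.004,0],"jaw": 0.0},{"spin": 0,"translation": [0,0.003,0],"jaw": 0.0},{"spin": 0,"translation": [0,0,0],"jaw": 0.0},{"spin": 0,"translation": [0,0,0],"jaw": 0.0},{"spin": 0,"translation": [0,0,0],"jaw": 0.04},{"spin": 0,"translation": [0,0,0],"jaw": 0.04},{"spin": 0,"translation": [0,0,0],"jaw": 0.04},{"spin": 0,"translation": [0,0,0],"jaw": 0.04}]'

```text
time: 49.32
tool_pos: [596.1, 104.5, 10.3]
tcp_rot: [-180.0, 0.0, -4.2]
ft_force: [0.7, 0.5, -0.5]
finger_gap: 40.1
grip_force: 0.0
```

carry_out --commands '[{"spin": 0,"translation": [0,0,-0.02],"jaw": 0.04},{"spin": 0,"translation": [0,0,-0.04],"jaw": 0.04},{"spin": 0,"translation": [0,0,-0.04],"jaw": 0.06},{"spin": 0,"translation": [0,0,-0.04],"jaw": 0.06},{"spin": 0,"translation": [0,0,-0.04],"jaw": 0.06},{"spin": 0,"translation": [0,0,-0.02],"jaw": 0.06},{"spin": 0,"translation": [0,0,0],"jaw": 0.06},{"spin": 0,"translation": [0,0,0],"jaw": 0.06}]'

```text
time: 49.98
tool_pos: [597.6, 104.8, 212.5]
tcp_rot: [-180.0, -0.2, -4.2]
ft_force: [-1.2, 0.5, -0.5]
finger_gap: 59.8
grip_force: 0.0
```

```bash
python3 - <<'E'
from dk import *
go(456,405,120,-14)
for n in("scene","side","wrist"):
    s=snap(n);print(n,[(l[0],todock(l[2])) for l in locs(s,"tray",0)+locs(s,"tray_handle",55)+locs(s,"transformer0",5)+locs(s,"wedge_tail",26) if 480<l[2][0]<690 and -50<l[2][1]<280])
    for t,z in(("hammer",3),("hammer_head",16),("mat",0)):print(t,[(l[0],l[2]) for l in locs(s,t,z)])
E
```

```text
now [597.6 104.8 212.5] [-180.    -0.2   -4.2] gap 59.8 f [-1.2  0.5 -0.5]
shift now-axes mm [-163.3 -289.    92.5] end-axes [-210.  -257.    92.5] spin 0.171
scene [(0.72, array([102.5, -13.7])), (0.7, array([56.8, -1.7])), (0.66, array([-26.7,   8.6])), (0.58, array([ 22.8, -30.2])), (0.58, array([ 86.2, -11.6])), (0.54, array([95.5, 49.3])), (0.71, array([-69.6,  91.4]))]
hammer [(0.68, [450.5, 405.4]), (0.54, [624.6, 216.2]), (0.44, [548.7, 156.8])]
hammer_head []
mat [(0.65, [468.2, 387.5])]
side [(0.63, array([55.8,  6.4])), (0.71, array([-30.9,  -5.7])), (0.68, array([86.7, 39.6])), (0.66, array([ 21.3, -24.5])), (0.53, array([ 66.3, -10.6])), (0.8, array([-63.6,  99.3]))]
hammer [(0.97, [460.7, 418.5]), (0.57, [456.1, 398.8])]
hammer_head [(0.66, [502.9, 382.7]), (0.42, [723.5, 92.5]), (0.35, [661.6, 115.0])]
mat [(0.66, [467.8, 398.1])]
wrist [(0.66, array([57.4,  0.5])), (0.75, array([ 27.5, -22.9])), (0.59, array([ 72.9, -15. ])), (0.57, array([79.7, 27. ])), (0.24, array([-34.3,  16.7])), (0.65, array([-61.6,  90.2])), (0.33, array([74.8, 23.4]))]
hammer [(0.8, [452.1, 397.5])]
hammer_head [(0.93, [517.6, 394.5]), (0.59, [613.5, 232.1])]
mat [(0.79, [461.0, 407.2]), (0.34, [625.0, 210.1])]
```

carry_out --commands '[{"spin": -0.12,"translation": [0,0,0],"jaw": 0.06},{"spin": -0.12,"translation": [0,0,0],"jaw": 0.06},{"spin": -0.12,"translation": [0,0,0],"jaw": 0.06},{"spin": -0.12,"translation": [0,0,0],"jaw": 0.06},{"spin": -0.12,"translation": [0,0,0],"jaw": 0.06},{"spin": -0.12,"translation": [0,0,0],"jaw": 0.06},{"spin": -0.12,"translation": [0,0,0],"jaw": 0.06},{"spin": -0.12,"translation": [0,0,0],"jaw": 0.06}]'

```text
time: 51.85
tool_pos: [596.6, 104.3, 210.6]
tcp_rot: [-180.0, -0.0, 51.1]
ft_force: [0.2, 0.0, -0.8]
finger_gap: 60.2
grip_force: 0.0
```

carry_out --commands '[{"spin": -0.12,"translation": [0,0,0],"jaw": 0.06},{"spin": -0.12,"translation": [0,0,0],"jaw": 0.06},{"spin": -0.12,"translation": [0,0,0],"jaw": 0.06},{"spin": -0.12,"translation": [0,0,0],"jaw": 0.06},{"spin": -0.12,"translation": [0,0,0],"jaw": 0.06},{"spin": -0.12,"translation": [0,0,0],"jaw": 0.06},{"spin": -0.12,"translation": [0,0,0],"jaw": 0.06},{"spin": -0.12,"translation": [0,0,0],"jaw": 0.06}]'

```text
time: 52.52
tool_pos: [596.6, 104.3, 210.6]
tcp_rot: [180.0, -0.0, 106.1]
ft_force: [0.4, 0.3, -1.3]
finger_gap: 60.2
grip_force: 0.0
```

carry_out --commands '[{"spin": -0.12,"translation": [0,0,0],"jaw": 0.06},{"spin": -0.12,"translation": [0,0,0],"jaw": 0.06},{"spin": -0.12,"translation": [0,0,0],"jaw": 0.06},{"spin": -0.12,"translation": [0,0,0],"jaw": 0.06},{"spin": -0.12,"translation": [0,0,0],"jaw": 0.06},{"spin": -0.12,"translation": [0,0,0],"jaw": 0.06},{"spin": -0.12,"translation": [0,0,0],"jaw": 0.06},{"spin": -0.12,"translation": [0,0,0],"jaw": 0.06}]'

```text
time: 53.18
tool_pos: [596.6, 104.3, 210.6]
tcp_rot: [-180.0, 0.0, 161.1]
ft_force: [-0.5, -0.0, 0.1]
finger_gap: 60.1
grip_force: 0.0
```

carry_out --commands '[{"spin": -0.12,"translation": [0,0,0],"jaw": 0.06},{"spin": 0,"translation": [0.0226,0.0328,0],"jaw": 0.06},{"spin": 0,"translation": [0.0226,0.0328,0],"jaw": 0.06},{"spin": 0,"translation": [0.0226,0.0328,0],"jaw": 0.06},{"spin": 0,"translation": [0.0226,0.0328,0],"jaw": 0.06},{"spin": 0,"translation": [0.0226,0.0328,0],"jaw": 0.06},{"spin": 0,"translation": [0.0226,0.0328,0],"jaw": 0.06},{"spin": 0,"translation": [0.0226,0.0328,0],"jaw": 0.06}]'

```text
time: 53.85
tool_pos: [490.2, 364.1, 210.8]
tcp_rot: [180.0, 0.0, 167.6]
ft_force: [0.3, 1.0, -0.2]
finger_gap: 59.7
grip_force: 0.0
```

carry_out --commands '[{"spin": 0,"translation": [0.0226,0.0328,0],"jaw": 0.06},{"spin": 0,"translation": [0,0,0],"jaw": 0.06},{"spin": 0,"translation": [0,0,0],"jaw": 0.06},{"spin": 0,"translation": [0,0,0],"jaw": 0.06},{"spin": 0,"translation": [0,0,0],"jaw": 0.06},{"spin": 0,"translation": [0,0,0],"jaw": 0.06},{"spin": 0,"translation": [0,0,0],"jaw": 0.06},{"spin": 0,"translation": [0,0,0],"jaw": 0.06}]'

```text
time: 54.52
tool_pos: [476.7, 398.4, 210.7]
tcp_rot: [180.0, 0.0, 167.6]
ft_force: [0.2, -0.4, -0.4]
finger_gap: 59.8
grip_force: 0.0
```

```bash
python3 - <<'E'
from dk import *
go(477,400,120,168)
s=snap("wrist");np.savez("w10.npz",K=s["K"],E=s["extrinsics"]);cv2.imwrite("pics/w10.png",s["pixels"])
for t,z in(("hammer",3),("hammer_head",16),("mat",0),("wedge_tail",26)):print(t,[(l[0],l[1],l[2]) for l in locs(s,t,z)])
E
```

```text
now [476.7 398.4 210.7] [180.    0.  167.6] gap 59.8 f [ 0.2 -0.4 -0.4]
shift now-axes mm [ 0.1  1.6 90.7] end-axes [ 0.   1.6 90.7] spin -0.008
hammer [(0.74, [316.4, 184.7], [458.3, 399.4])]
hammer_head [(0.74, [321.1, 242.3], [514.7, 391.7])]
mat [(0.88, [320.0, 188.0], [462.9, 402.1])]
wedge_tail [(0.55, [68.1, 285.8], [500.1, 77.8])]
```

View pics/w10.png

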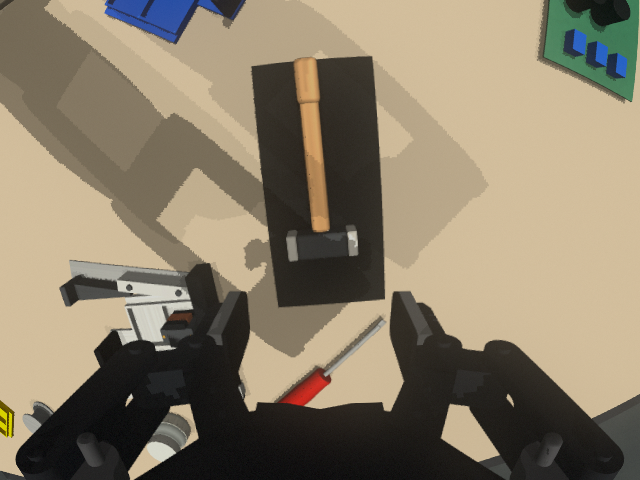

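```bash
python3 - <<'E'
from dk import *
d=np.load("w10.npz");s={"K":d["K"],"extrinsics":d["E"],"fish":1}
i=cv2.imread("pics/w10.png").astype(int);b,g,rr=i[...,0],i[...,1],i[...,2]
h=cv2.cvtColor(i.astype(np.uint8),cv2.COLOR_BGR2HSV)
m=((h[...,1]>110)&(h[...,0]>5)&(h[...,0]<25)&(h[...,2]>90)); m[:50]=0;m[236:]=0;m[:,:260]=0;m[:,370:]=0
C=[]
for y in range(110,228,6):
    x=np.where(m[y])[0]
    if len(x): C.append(pz(s,((x.min()+x.max())/2,y),24)[:2]); 
C=np.array(C);v=cv2.fitLine(C.astype(np.float32),cv2.DIST_HUBER,0,.01,.01).ravel();print(C[0],C[-1],v,np.degrees(np.arctan2(v[1],v[0])))
L,R=pz(s,(290,247),16),pz(s,(355,241),16);print(L,R,(L+R)/2,np.degrees(np.arctan2(*(R-L)[1::-1])))
for p in((252,67),(372,57),(384,299),(278,306)):print("mat",pz(s,p,3)[:2])
E
```

```text
[384.6 408.9] [493.9 395.7] [ 9.92617369e-01 -1.21287964e-01  4.41709991e+02  4.01950012e+02] -6.96644
[512.8 359.8  16. ] [520.8 425.5  16. ] [516.8  392.65  16.  ] 83.05752206119547
mat [326.9 363.3]
mat [343.  481.1]
mat [599.  445.5]
mat [581.5 327.6]
```

The hammer lies on its mat with the head at pixel (322,244) and the handle running up to (306,60), yaw about −7°. The grip target is (481, 397).

carry_out --commands '[{"spin": -0.094,"translation": [0,0,0.02],"jaw": 0.06},{"spin": 0,"translation": [-0.0047,-0.0006,0.03],"jaw": 0.06},{"spin": 0,"translation": [0,0,0.035],"jaw": 0.06},{"spin": 0,"translation": [0,0,0.035],"jaw": 0.06},{"spin": 0,"translation": [0,0,0.035],"jaw": 0.06},{"spin": 0,"translation": [0,0,0.025],"jaw": 0.05},{"spin": 0,"translation": [0,0,0],"jaw": 0.05},{"spin": 0,"translation": [0,0,0],"jaw": 0.05}]'

```text
time: 55.43
tool_pos: [479.4, 397.2, 29.1]
tcp_rot: [-179.8, -0.2, 173.0]
ft_force: [0.5, 0.2, 0.4]
finger_gap: 50.0
grip_force: 0.0
```

carry_out --commands '[{"spin": 0,"translation": [0,0,0],"jaw": 0.05},{"spin": 0,"translation": [0,0,0],"jaw": 0.05},{"spin": 0,"translation": [0,0,0.015],"jaw": 0.045},{"spin": 0,"translation": [0,0,0.015],"jaw": 0.045},{"spin": 0,"translation": [0,0,0],"jaw": 0.045},{"spin": 0,"translation": [0,0,0],"jaw": 0.045},{"spin": 0,"translation": [0,0,0],"jaw": 0.045},{"spin": 0,"translation": [0,0,0],"jaw": 0.045}]'

```text
time: 56.1
tool_pos: [481.9, 399.0, 2.6]
tcp_rot: [179.9, 0.1, 173.0]
ft_force: [-0.4, 1.1, 0.4]
finger_gap: 44.7
grip_force: 0.0
```

```bash
python3 - <<'E'
from dk import *
go(481.3,397.2,-9,173)
s=snap("wrist")
for t,z in(("hammer",3),("hammer_head",16)):print(t,[(l[0],l[1],l[2]) for l in locs(s,t,z)])
E
```

```text
now [481.9 399.    2.6] [1.799e+02 1.000e-01 1.730e+02] gap 44.7 f [-0.4  1.1  0.4]
shift now-axes mm [ 0.4 -1.8 11.6] end-axes [ 0.4 -1.8 11.6] spin 0.001
hammer [(0.98, [313.0, 237.6], [457.0, 398.9])]
hammer_head [(0.88, [313.4, 358.7], [514.3, 391.8])]
```

carry_out --commands '[{"spin": 0,"translation": [0,-0.0015,0.004],"jaw": 0.045},{"spin": 0,"translation": [0,0,0.004],"jaw": 0.045},{"spin": 0,"translation": [0,0,0.003],"jaw": 0.045},{"spin": 0,"translation": [0,0,0],"jaw": 0.045},{"spin": 0,"translation": [0,0,0],"jaw": 0.045},{"spin": 0,"translation": [0,0,0],"jaw": 0.045},{"spin": 0,"translation": [0,0,0],"jaw": 0.045},{"spin": 0,"translation": [0,0,0],"jaw": 0.045}]' --squeeze 100

```text
time: 56.92
tool_pos: [480.6, 396.8, -10.2]
tcp_rot: [180.0, 0.0, 173.0]
ft_force: [0.5, 0.1, 0.0]
finger_gap: 44.9
grip_force: 0.0
```

carry_out --commands '[{"spin": 0,"translation": [0,0,0],"jaw": 0.03},{"spin": 0,"translation": [0,0,0],"jaw": 0.01},{"spin": 0,"translation": [0,0,0],"jaw": 0.01},{"spin": 0,"translation": [0,0,0],"jaw": 0.01},{"spin": 0,"translation": [0,0,0],"jaw": 0.01},{"spin": 0,"translation": [0,0,0],"jaw": 0.01},{"spin": 0,"translation": [0,0,0],"jaw": 0.01},{"spin": 0,"translation": [0,0,0],"jaw": 0.01}]'

```text
time: 57.58
tool_pos: [480.7, 396.9, -9.9]
tcp_rot: [180.0, 0.0, 173.0]
ft_force: [-2.1, -0.9, 5.4]
finger_gap: 15.4
grip_force: 99.0
```

carry_out --commands '[{"spin": 0,"translation": [0,0,-0.005],"jaw": 0.01},{"spin": 0,"translation": [0,0,-0.015],"jaw": 0.01},{"spin": 0,"translation": [0,0,-0.02],"jaw": 0.01},{"spin": 0,"translation": [0,0,-0.02],"jaw": 0.01},{"spin": 0,"translation": [0,0,-0.02],"jaw": 0.01},{"spin": 0,"translation": [0,0,-0.02],"jaw": 0.01},{"spin": -0.047,"translation": [0,0,-0.02],"jaw": 0.01},{"spin": 0,"translation": [0,0,0],"jaw": 0.01}]'

```text
time: 58.25
tool_pos: [482.7, 398.1, 114.2]
tcp_rot: [179.8, 0.3, 175.8]
ft_force: [0.8, 0.3, -1.3]
finger_gap: 15.3
grip_force: 98.1
```

carry_out --commands '[{"spin": 0,"translation": [0,-0.015,0],"jaw": 0.01},{"spin": 0,"translation": [-0.002,-0.0306,0],"jaw": 0.01},{"spin": 0,"translation": [-0.002,-0.0306,0],"jaw": 0.01},{"spin": 0,"translation": [-0.002,-0.0306,0],"jaw": 0.01},{"spin": 0,"translation": [-0.002,-0.0306,0],"jaw": 0.01},{"spin": 0,"translation": [-0.002,-0.0306,0],"jaw": 0.01},{"spin": 0,"translation": [-0.002,-0.0306,0],"jaw": 0.01},{"spin": 0,"translation": [-0.002,-0.0306,0],"jaw": 0.01}]'

```text
time: 58.92
tool_pos: [476.2, 165.4, 107.8]
tcp_rot: [-180.0, -0.1, 175.7]
ft_force: [0.6, -0.8, -3.8]
finger_gap: 15.3
grip_force: 98.3
```

carry_out --commands '[{"spin": 0,"translation": [-0.002,-0.0306,0],"jaw": 0.01},{"spin": 0,"translation": [-0.002,-0.0306,0],"jaw": 0.01},{"spin": 0,"translation": [0,-0.0306,0],"jaw": 0.01},{"spin": 0,"translation": [0,-0.0306,0],"jaw": 0.01},{"spin": 0,"translation": [0,-0.015,0],"jaw": 0.01},{"spin": 0,"translation": [0,0,0],"jaw": 0.01},{"spin": 0,"translation": [0,0,0],"jaw": 0.01},{"spin": 0,"translation": [0,0,0],"jaw": 0.01}]'

```text
time: 59.58
tool_pos: [470.6, 30.2, 108.6]
tcp_rot: [180.0, -0.1, 175.7]
ft_force: [0.6, 0.5, -2.9]
finger_gap: 15.3
grip_force: 98.5
```

```bash
python3 - <<'E'
from dk import *
go(471.4,29.7,2,175.7)
print(todock(r.sense()["tool_pos"]))
s=snap("wrist");z0=r.sense()["tool_pos"][2]
for t,z in(("hammer",z0+13),("hammer_head",z0+26),("wedge_tail",26)):print(t,[(l[0],l[1],l[2],todock(l[2])) for l in locs(s,t,z)])
a=snap("scene");b=snap("side");f=lambda s,t:[(round(d["score"],2),d["xy"]) for d in r.landmark_of(s,t)][:2]
A,B=f(a,"hammer_head"),f(b,"hammer_head");print(A,B)
if A and B: print(tri(a,A[0][1],b,B[0][1]))
A,B=f(a,"wedge_tail"),f(b,"wedge_tail")
if A and B: t=tri(a,A[0][1],b,B[0][1]);print(t,todock(t[0]))
E
```

```text
now [470.6  30.2 108.6] [ 1.800e+02 -1.000e-01  1.757e+02] gap 15.3 f [ 0.6  0.5 -2.9]
shift now-axes mm [ -0.8  -0.4 106.6] end-axes [ -0.8  -0.4 106.6] spin -0.0
[-113.6  125.7]
hammer [(0.92, [319.5, 247.8], [446.7, 31.9], array([-113.6,  149.7]))]
hammer_head [(0.66, [316.6, 378.7], [505.8, 26.0], array([-115.1,   90.3]))]
wedge_tail [(0.81, [388.5, 280.7], [507.1, 77.9], array([-63.2,  92.9])), (0.62, [522.5, 327.4], [564.1, 198.0], array([60.8, 45.1]))]
[(0.74, [352.9, 208.2])] [(0.91, [311.6, 196.1])]
(array([501.1,  28.5, 135.4]), 4.2)
(array([507.6,  79.8,  24.5]), 3.3) [-61.3  92.6]
```

carry_out --commands '[{"spin": 0,"translation": [0,0,0.02],"jaw": 0.01},{"spin": 0,"translation": [0,0,0.02],"jaw": 0.01},{"spin": 0,"translation": [0,0,0.02],"jaw": 0.01},{"spin": 0,"translation": [0,0,0.02],"jaw": 0.01},{"spin": 0,"translation": [0,0,0.015],"jaw": 0.01},{"spin": 0,"translation": [0,0,0.01],"jaw": 0.01},{"spin": 0,"translation": [0,0,0],"jaw": 0.01},{"spin": 0,"translation": [0,0,0],"jaw": 0.01}]'

```text
time: 60.75
tool_pos: [470.9, 29.7, 4.5]
tcp_rot: [-180.0, -0.1, 175.7]
ft_force: [-0.1, -0.3, -3.2]
finger_gap: 15.7
grip_force: 98.4
```

carry_out --commands '[{"spin": 0,"translation": [0,0,0],"jaw": 0.01},{"spin": 0,"translation": [0,0,0],"jaw": 0.01},{"spin": 0,"translation": [0,0.005,0],"jaw": 0.01},{"spin": 0,"translation": [0,0.005,0],"jaw": 0.01},{"spin": 0,"translation": [0,0.005,0],"jaw": 0.01},{"spin": 0,"translation": [-0.001,0.005,0],"jaw": 0.01},{"spin": 0,"translation": [-0.001,0.005,0],"jaw": 0.01},{"spin": 0,"translation": [-0.001,0.005,0],"jaw": 0.01}]'

```text
time: 61.42
tool_pos: [476.5, 58.8, 4.9]
tcp_rot: [-179.9, 0.0, 175.7]
ft_force: [-2.6, -8.2, 0.8]
finger_gap: 15.2
grip_force: 99.1
```

```bash
cat > st.py <<'E'
from dk import *
q=r.sense();print(q["time"],todock(q["tool_pos"]),q["tool_pos"].round(1),q["tcp_rot"].round(1),"F",q["ft_force"].round(1),"T",q["wrist_torque"].round(2),q["finger_gap"].round(1))
for n in("wrist","scene","side"):
    s=snap(n);print(n,[(t,l[0],l[2],todock(l[2])) for t,z in(("wedge_tail",26),("hammer_head",28),("tray",0),("tray_handle",55)) for l in locs(s,t,z)[:1]])
E
python3 st.py
```

```text
Traceback (most recent call last):
  File "st.py", line 2, in <module>
    q=r.sense();print(q["time"],todock(q["tool_pos"]),q["tool_pos"].round(1),q["tcp_rot"].round(1),"F",q["ft_force"].round(1),"T",q["wrist_torque"].round(2),q["finger_gap"].round(1))
                                                                                                                                                             ^^^^^^^^^^^^^^^^^^^^^
AttributeError: 'float' object has no attribute 'round'
```

carry_out --commands '[{"spin": 0,"translation": [-0.001,0.006,0],"jaw": 0.01},{"spin": 0,"translation": [-0.001,0.006,0],"jaw": 0.01},{"spin": 0,"translation": [-0.001,0.006,0],"jaw": 0.01},{"spin": 0,"translation": [-0.001,0.006,0],"jaw": 0.01},{"spin": 0,"translation": [-0.001,0.006,0],"jaw": 0.01},{"spin": 0,"translation": [0,0,0],"jaw": 0.01},{"spin": 0,"translation": [0,0,0],"jaw": 0.01},{"spin": 0,"translation": [0,0,0],"jaw": 0.01}]'

```text
time: 62.08
tool_pos: [484.3, 89.0, 5.0]
tcp_rot: [-180.0, 0.1, 175.7]
ft_force: [1.3, -2.5, -2.5]
finger_gap: 15.2
grip_force: 98.6
```

```bash
sed -i 's/,q\["finger_gap"\].round(1)//' st.py; python3 st.py
```

```text
62.0833 [-53.9 116.5] [484.3  89.    5. ] [-1.800e+02  1.000e-01  1.757e+02] F [ 1.3 -2.5 -2.5] T [-0.6  -0.28 -0.21]
wrist [('hammer_head', 0.58, [521.6, 85.4], array([-54.7,  79. ]))]
scene [('wedge_tail', 0.71, [514.0, 122.7], array([-18.1,  89.4])), ('hammer_head', 0.68, [515.9, 85.7], array([-54.8,  84.7])), ('tray', 0.97, [602.7, 193.0], array([58.7,  6.2])), ('tray_handle', 0.81, [655.4, -287.1], array([-416.1,  -82.3]))]
side [('wedge_tail', 0.36, [614.6, 186.2], array([52.8, -6.2])), ('hammer_head', 0.61, [512.6, 78.2], array([-62.5,  87.5])), ('tray', 0.93, [185.3, 296.2], array([130.3, 430.2])), ('tray_handle', 0.78, [251.0, 357.2], array([196.1, 369.2]))]
```

carry_out --commands '[{"spin": 0,"translation": [-0.0005,0.004,0],"jaw": 0.01},{"spin": 0,"translation": [-0.0005,0.004,0],"jaw": 0.01},{"spin": 0,"translation": [-0.0005,0.004,0],"jaw": 0.01},{"spin": 0,"translation": [0,0,0],"jaw": 0.01},{"spin": 0,"translation": [0,0,0],"jaw": 0.01},{"spin": 0,"translation": [0,0,0],"jaw": 0.01},{"spin": 0,"translation": [0,0,0],"jaw": 0.01},{"spin": 0,"translation": [0,0,0],"jaw": 0.01}]'

```text
time: 63.5
tool_pos: [486.3, 99.6, 4.6]
tcp_rot: [-179.9, 0.0, 175.7]
ft_force: [2.6, -9.6, -2.8]
finger_gap: 15.3
grip_force: 98.7
```

carry_out --commands '[{"spin": 0,"translation": [0,0.002,0],"jaw": 0.01},{"spin": 0,"translation": [0,0.002,0],"jaw": 0.01},{"spin": 0,"translation": [0,0,0],"jaw": 0.01},{"spin": 0,"translation": [0,0,0],"jaw": 0.01},{"spin": 0,"translation": [0,0,0],"jaw": 0.01},{"spin": 0,"translation": [0,0,0],"jaw": 0.01},{"spin": 0,"translation": [0,0,0],"jaw": 0.01},{"spin": 0,"translation": [0,0,0],"jaw": 0.01}]'

```text
time: 64.17
tool_pos: [487.1, 103.2, 4.7]
tcp_rot: [-179.9, 0.1, 175.7]
ft_force: [4.3, -10.9, -3.8]
finger_gap: 15.5
grip_force: 98.6
```

carry_out --commands '[{"spin": 0,"translation": [0,0.002,0],"jaw": 0.01},{"spin": 0,"translation": [0,0.002,0],"jaw": 0.01},{"spin": 0,"translation": [0,0,0],"jaw": 0.01},{"spin": 0,"translation": [0,0,0],"jaw": 0.01},{"spin": 0,"translation": [0,0,0],"jaw": 0.01},{"spin": 0,"translation": [0,0,0],"jaw": 0.01},{"spin": 0,"translation": [0,0,0],"jaw": 0.01},{"spin": 0,"translation": [0,0,0],"jaw": 0.01}]'

```text
time: 64.83
tool_pos: [487.5, 105.8, 4.7]
tcp_rot: [-179.8, 0.1, 175.7]
ft_force: [4.0, -19.1, -3.3]
finger_gap: 15.5
grip_force: 98.9
```

carry_out --commands '[{"spin": 0,"translation": [0,0.002,0],"jaw": 0.01},{"spin": 0,"translation": [0,0,0],"jaw": 0.01},{"spin": 0,"translation": [0,0,0],"jaw": 0.01},{"spin": 0,"translation": [0,0,0],"jaw": 0.01},{"spin": 0,"translation": [0,0,0],"jaw": 0.01},{"spin": 0,"translation": [0,0,0],"jaw": 0.01},{"spin": 0,"translation": [0,0,0],"jaw": 0.01},{"spin": 0,"translation": [0,0,0],"jaw": 0.01}]'

```text
time: 65.5
tool_pos: [487.5, 106.3, 4.7]
tcp_rot: [-179.6, 0.1, 175.6]
ft_force: [3.0, -25.8, -0.1]
finger_gap: 15.4
grip_force: 99.4
```

carry_out --commands '[{"spin": 0,"translation": [0,0.002,0],"jaw": 0.01},{"spin": 0,"translation": [0,0,0],"jaw": 0.01},{"spin": 0,"translation": [0,0,0],"jaw": 0.01},{"spin": 0,"translation": [0,0,0],"jaw": 0.01},{"spin": 0,"translation": [0,0,0],"jaw": 0.01},{"spin": 0,"translation": [0,0,0],"jaw": 0.01},{"spin": 0,"translation": [0,0,0],"jaw": 0.01},{"spin": 0,"translation": [0,0,0],"jaw": 0.01}]'

```text
time: 66.17
tool_pos: [487.4, 106.8, 4.6]
tcp_rot: [-179.5, 0.0, 175.6]
ft_force: [1.1, -34.1, 0.6]
finger_gap: 15.2
grip_force: 100.0
```

carry_out --commands '[{"spin": 0,"translation": [0,-0.01,0],"jaw": 0.01},{"spin": 0,"translation": [0,-0.01,0],"jaw": 0.01},{"spin": 0,"translation": [0,0,0],"jaw": 0.01},{"spin": 0,"translation": [0,0,0],"jaw": 0.01},{"spin": 0,"translation": [0,0.01,0],"jaw": 0.01},{"spin": 0,"translation": [0,0.009,0],"jaw": 0.01},{"spin": 0,"translation": [0,0,0],"jaw": 0.01},{"spin": 0,"translation": [0,0,0],"jaw": 0.01}]'

```text
time: 66.83
tool_pos: [485.8, 107.6, 4.3]
tcp_rot: [-179.5, -0.1, 175.7]
ft_force: [-4.9, -31.7, 4.3]
finger_gap: 15.1
grip_force: 101.0
```

carry_out --commands '[{"spin": 0,"translation": [0,0,0],"jaw": 0.01},{"spin": 0,"translation": [0,0,0],"jaw": 0.01},{"spin": 0,"translation": [0,0,0],"jaw": 0.01},{"spin": 0,"translation": [0,-0.01,0],"jaw": 0.01},{"spin": 0,"translation": [0,-0.02,0],"jaw": 0.01},{"spin": 0,"translation": [0,-0.02,0],"jaw": 0.01},{"spin": 0,"translation": [0,0,0],"jaw": 0.01},{"spin": 0,"translation": [0,0,0],"jaw": 0.01}]'

```text
time: 67.5
tool_pos: [483.2, 62.6, 4.6]
tcp_rot: [180.0, 0.0, 175.7]
ft_force: [-0.1, 0.0, -3.0]
finger_gap: 15.0
grip_force: 100.2
```

```bash
python3 st.py; python3 - <<'E'
from dk import *
for n in("scene","side","wrist"):
    s=snap(n);print(n,[(l[0],todock(l[2])) for l in locs(s,"transformer0",5)],[(l[0],todock(l[2])) for l in locs(s,"wedge_tail",26)])
E
```

```text
67.5 [-80.3 115.6] [483.2  62.6   4.6] [180.    0.  175.7] F [-0.1  0.  -3. ] T [0.01 0.02 0.02]
wrist [('wedge_tail', 0.85, [522.1, 137.8], array([-2.4, 82.5])), ('hammer_head', 0.66, [520.9, 58.2], array([-81.9,  77.7]))]
scene [('wedge_tail', 0.7, [741.2, -179.8], array([-302.7, -159.8])), ('hammer_head', 0.85, [514.0, 70.5], array([-70.1,  85.5])), ('tray', 0.74, [262.7, -305.0], array([-463.4,  307.9])), ('tray_handle', 0.72, [169.9, -265.8], array([-431.3,  403.4]))]
side [('hammer_head', 0.61, [520.1, 65.9], array([-74.2,  79.1])), ('tray', 0.82, [468.1, -534.6], array([-676.9,   85.9])), ('tray_handle', 0.86, [521.3, -599.5], array([-737.7,   28. ]))]
scene [(0.88, array([ 23.1, -28.1])), (0.87, array([80.6, 38.6])), (0.51, array([ 72.1, -27.5]))] [(0.66, array([-11. ,  75.8]))]
side [(0.52, array([ 73.5, -26.7])), (0.5, array([ 31.8, -32.9]))] []
wrist [(0.95, array([73.2, 31.4]))] [(0.68, array([-1.2, 82.4]))]
```

carry_out --commands '[{"spin": 0,"translation": [0,-0.01,-0.01],"jaw": 0.01},{"spin": 0,"translation": [0,0,-0.02],"jaw": 0.01},{"spin": 0,"translation": [0,0,-0.025],"jaw": 0.01},{"spin": 0,"translation": [0,0,-0.025],"jaw": 0.01},{"spin": 0,"translation": [0,0,-0.025],"jaw": 0.01},{"spin": 0,"translation": [0,0,-0.015],"jaw": 0.01},{"spin": 0.047,"translation": [0,0,0],"jaw": 0.01},{"spin": 0,"translation": [0,0,0],"jaw": 0.01}]'

```text
time: 69.37
tool_pos: [483.6, 51.3, 127.0]
tcp_rot: [180.0, 0.2, 172.9]
ft_force: [-0.0, 0.3, -3.8]
finger_gap: 15.2
grip_force: 100.3
```

```bash
python3 go.py 480.7 396.9 -9.5 173
```

```text
now [483.6  51.3 127. ] [180.    0.2 172.9] gap 15.2 f [-0.   0.3 -3.8]
shift now-axes mm [ 45.6 342.6 136.5] end-axes [ 45.  342.6 136.5] spin -0.002
```

carry_out --commands '[{"spin": 0,"translation": [0.002,0.015,0],"jaw": 0.01},{"spin": 0,"translation": [0.004,0.03,0],"jaw": 0.01},{"spin": 0,"translation": [0.004,0.03,0],"jaw": 0.01},{"spin": 0,"translation": [0.004,0.03,0],"jaw": 0.01},{"spin": 0,"translation": [0.004,0.03,0],"jaw": 0.01},{"spin": 0,"translation": [0.004,0.03,0],"jaw": 0.01},{"spin": 0,"translation": [0.004,0.03,0],"jaw": 0.01},{"spin": 0,"translation": [0.004,0.03,0],"jaw": 0.01}]'

```text
time: 70.03
tool_pos: [479.1, 279.7, 123.9]
tcp_rot: [-179.9, -0.1, 173.1]
ft_force: [0.4, 0.5, -3.3]
finger_gap: 15.2
grip_force: 100.2
```

carry_out --commands '[{"spin": 0,"translation": [0.004,0.03,0],"jaw": 0.01},{"spin": 0,"translation": [0.004,0.03,0],"jaw": 0.01},{"spin": 0,"translation": [0.004,0.03,0],"jaw": 0.01},{"spin": 0,"translation": [0.004,0.027,0.01],"jaw": 0.01},{"spin": 0,"translation": [0,0,0.03],"jaw": 0.01},{"spin": 0,"translation": [0,0,0.03],"jaw": 0.01},{"spin": 0,"translation": [0,0,0.02],"jaw": 0.01},{"spin": 0,"translation": [0,0,0.01],"jaw": 0.01}]'

```text
time: 70.7
tool_pos: [475.3, 394.8, 19.7]
tcp_rot: [-179.7, -0.3, 173.1]
ft_force: [-0.7, -0.7, -4.0]
finger_gap: 14.9
grip_force: 100.2
```

carry_out --commands '[{"spin": 0,"translation": [0,0,0.005],"jaw": 0.01},{"spin": 0,"translation": [0,0,0],"jaw": 0.01},{"spin": 0,"translation": [0,0,0],"jaw": 0.01},{"spin": 0,"translation": [0,0,0],"jaw": 0.01},{"spin": 0,"translation": [0,0,0],"jaw": 0.01},{"spin": 0,"translation": [0,0,0],"jaw": 0.01},{"spin": 0,"translation": [0,0,0],"jaw": 0.01},{"spin": 0,"translation": [0,0,0],"jaw": 0.01}]'

```text
time: 71.37
tool_pos: [478.4, 397.2, 20.1]
tcp_rot: [180.0, 0.0, 173.0]
ft_force: [0.6, 1.2, -2.2]
finger_gap: 15.3
grip_force: 100.3
```

```bash
python3 go.py 480.7 396.9 -9.5 173
```

```text
now [478.4 397.2  20.1] [180.   0. 173.] gap 15.3 f [ 0.6  1.2 -2.2]
shift now-axes mm [-2.3 -0.  29.6] end-axes [-2.3 -0.  29.6] spin 0.001
```

carry_out --commands '[{"spin": 0,"translation": [-0.002,0,0.008],"jaw": 0.01},{"spin": 0,"translation": [0,0,0.008],"jaw": 0.01},{"spin": 0,"translation": [0,0,0.006],"jaw": 0.01},{"spin": 0,"translation": [0,0,0.004],"jaw": 0.01},{"spin": 0,"translation": [0,0,0.003],"jaw": 0.01},{"spin": 0,"translation": [0,0,0],"jaw": 0.01},{"spin": 0,"translation": [0,0,0],"jaw": 0.01},{"spin": 0,"translation": [0,0,0],"jaw": 0.01}]'

```text
time: 72.03
tool_pos: [480.1, 396.7, -9.8]
tcp_rot: [-180.0, -0.0, 173.0]
ft_force: [-0.1, -0.1, -2.7]
finger_gap: 15.3
grip_force: 100.3
```

carry_out --commands '[{"spin": 0,"translation": [0,0,0],"jaw": 0.01},{"spin": 0,"translation": [0,0,0],"jaw": 0.01},{"spin": 0,"translation": [0,0,0],"jaw": 0.01},{"spin": 0,"translation": [0,0,0],"jaw": 0.01},{"spin": 0,"translation": [0,0,0],"jaw": 0.01},{"spin": 0,"translation": [0,0,0],"jaw": 0.01},{"spin": 0,"translation": [0,0,0],"jaw": 0.01},{"spin": 0,"translation": [0,0,0],"jaw": 0.01}]'

```text
time: 72.7
tool_pos: [480.1, 396.8, -9.4]
tcp_rot: [180.0, 0.0, 173.0]
ft_force: [0.2, -0.4, -2.4]
finger_gap: 15.2
grip_force: 100.3
```

carry_out --commands '[{"spin": 0,"translation": [0,0,0.001],"jaw": 0.01},{"spin": 0,"translation": [0,0,0.001],"jaw": 0.01},{"spin": 0,"translation": [0,0,0],"jaw": 0.01},{"spin": 0,"translation": [0,0,0],"jaw": 0.01},{"spin": 0,"translation": [0,0,0],"jaw": 0.01},{"spin": 0,"translation": [0,0,0],"jaw": 0.01},{"spin": 0,"translation": [0,0,0],"jaw": 0.01},{"spin": 0,"translation": [0,0,0],"jaw": 0.01}]'

```text
time: 73.37
tool_pos: [480.3, 396.9, -9.9]
tcp_rot: [180.0, 0.0, 173.0]
ft_force: [-5.7, -4.8, 10.2]
finger_gap: 15.2
grip_force: 102.0
```

carry_out --commands '[{"spin": 0,"translation": [0,0,0],"jaw": 0.02},{"spin": 0,"translation": [0,0,0],"jaw": 0.03},{"spin": 0,"translation": [0,0,0],"jaw": 0.045},{"spin": 0,"translation": [0,0,0],"jaw": 0.045},{"spin": 0,"translation": [0,0,0],"jaw": 0.045},{"spin": 0,"translation": [0,0,0],"jaw": 0.045},{"spin": 0,"translation": [0,0,0],"jaw": 0.045},{"spin": 0,"translation": [0,0,0],"jaw": 0.045}]'

```text
time: 74.03
tool_pos: [480.2, 396.8, -11.5]
tcp_rot: [-180.0, -0.0, 173.0]
ft_force: [-0.4, 0.8, -0.5]
finger_gap: 44.5
grip_force: 0.0
```

carry_out --commands '[{"spin": 0,"translation": [0,0,-0.01],"jaw": 0.045},{"spin": 0,"translation": [0,0,-0.02],"jaw": 0.045},{"spin": 0,"translation": [0,0,-0.03],"jaw": 0.045},{"spin": 0,"translation": [0,0,-0.04],"jaw": 0.06},{"spin": 0,"translation": [0,0,-0.04],"jaw": 0.06},{"spin": 0,"translation": [0,0,-0.04],"jaw": 0.06},{"spin": 0,"translation": [0,0,-0.03],"jaw": 0.06},{"spin": 0,"translation": [0,0,0],"jaw": 0.06}]'

```text
time: 74.7
tool_pos: [483.6, 399.3, 209.2]
tcp_rot: [179.5, 0.6, 173.0]
ft_force: [0.2, 1.0, 1.0]
finger_gap: 59.9
grip_force: 0.0
```

```bash
python3 - <<'E'
from dk import *
for n in("wrist","scene","side"):
    s=snap(n)
    for t,z in(("hammer",3),("hammer_head",16),("mat",0),("wedge_tail",26),("tray",0),("transformer0",5),("spool",0),("flux_jar",0),("screwdriver",0)):print(n,t,[(l[0],l[2],todock(l[2])) for l in locs(s,t,z)][:4])
E
```

```text
wrist hammer [(0.69, [457.3, 399.3], array([253.5, 166.7])), (0.66, [632.5, 208.7], array([ 76.6, -22.3]))]
wrist hammer_head [(0.93, [514.1, 393.3], array([251.8, 109.6]))]
wrist mat [(0.63, [462.3, 406.2], array([260.8, 162.2]))]
wrist wedge_tail [(0.63, [519.5, 139.6], array([-0.8, 85.2]))]
wrist tray [(0.63, [605.0, 187.2], array([53.1,  3.5]))]
wrist transformer0 [(0.71, [575.8, 214.7], array([78.3, 34.7])), (0.7, [627.3, 209.6], array([ 77.1, -17.1])), (0.55, [638.0, 161.2], array([ 29.6, -31.4]))]
wrist spool [(0.78, [715.9, -151.5], array([-276.3, -132.5])), (0.56, [633.0, 207.6], array([ 75.5, -22.9]))]
wrist flux_jar []
wrist screwdriver [(0.91, [680.9, 358.8], array([229.9, -59.3]))]
scene hammer [(0.96, [452.2, 393.5], array([247.4, 171.3]))]
scene hammer_head [(0.92, [523.6, 382.4], array([241.6,  99.3]))]
scene mat [(0.68, [466.9, 387.5], array([242.5, 156.2]))]
scene wedge_tail [(0.66, [526.5, 136.9], array([-3., 78.])), (0.57, [486.1, 366.1], array([222.6, 135.5])), (0.45, [680.1, 107.2], array([-21.1, -77.4]))]
scene tray [(0.83, [724.4, -350.3], array([-473.9, -155.
[... 737 characters left out ...]
3.3])), (0.54, [527.0, 133.7], array([-6.1, 77.3]))]
side tray [(0.94, [716.8, -348.2], array([-472.4, -148.1])), (0.86, [202.4, 304.4], array([139.8, 413.7])), (0.61, [464.9, -530.8], array([-673.4,   89.4])), (0.6, [254.5, -305.5], array([-464.5,  316.1]))]
side transformer0 [(0.66, [644.6, 221.1], array([ 89.9, -33.5])), (0.48, [636.8, 165.9], array([ 34.2, -29.8])), (0.45, [577.9, 221.7], array([85.5, 33.1]))]
side spool [(0.87, [730.3, -152.4], array([-276.2, -146.9])), (0.35, [606.2, 183.8], array([49.8,  2. ]))]
side flux_jar [(0.58, [746.4, 112.1], array([ -11.2, -143.1]))]
side screwdriver [(0.66, [679.8, 367.8], array([238.8, -57.6])), (0.28, [448.5, 421.9], array([275.4, 177.1]))]
```

```bash
python3 -c "
from bench import r
print(r.hand_in())"
```

```text
the job is handed in; nothing more can be done
None
```

I handed the job in, but `hand_in` returned no verdict. The three transformers I found stand in the tray, the tray is home against the rear block, the hammer drove the wedge in until it stopped (about 71 mm), and the hammer is back on its mat with nothing else moved.

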